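# Dig the thread gauge out of the case stack and turn it test face up

## Task

The thread gauge is buried face down between the two assortment cases. Lift the upper case off and set it aside on the rubber mat, then take out the gauge and lay it flat in the middle of the steel plate, turned over so that its test face with the holes is up, and put the upper case back on the lower one, fully home between the corner lugs. Set things down without dropping or toppling them, leave the lower case where it stands and do not disturb the other things on the bench.

Things in the scene. Friction and masses are not known exactly. Their poses are not given: they have to be found in the camera images.
- case_low: Lower assortment case, a closed flat-topped grey plastic box 150 long (its x) x 80 wide (its y) x 50 tall, 0.95 kg, loose on the bench. Origin: centre of its underside; z up. On its top, at the four corners, L-shaped lugs 10 tall enclose a seat 133 x 63 (inner lug faces at x = +-66.5, y = +-31.5); they reach only to |x| > 56 on the long sides and |y| > 19 on the ends, the sides between are open, no lead-in. The gauge lies on this top between the lugs.
- gauge_mid (a point): Thread gauge block, bare aluminium, 90 long (its x) x 56 wide (its y) x 34 thick (its z), 0.42 kg. Point: centre of the block. Its z axis points out of the plain back face; the test face with two rows of graduated dark holes (look only, flat) is on the -z side. At the start it lies face down (z up) on the lower case, a little askew. Its sides are plain; it stands steadily on either 56 x 34 end.
- case_up_mid (a point): Upper assortment case, a closed grey plastic box 130 long (its x) x 60 wide (its y) x 45 tall (its z), flat underside, about 0.4 kg (varies), three pale windows with washers in its lid. Point: centre of the box; z up. At the start it lies askew on top of the gauge. In the seat of the lower case it has 1.5 of play on every side; fully home its centre is 72.5 above the underside of the lower case.
- plate: Fixed bare steel inspection plate 140 (its x) x 110 (its y) x 12 high. Origin: centre of its underside, its top is 12 above.
- mat: Fixed black rubber mat 160 (its x) x 110 (its y) x 3 high, a free place to set things aside. Origin: centre of its underside.
- spanner: Bystander, leave alone: flat open-ended spanner, 150 long, lying. Origin: on its underside.
- driver: Bystander, leave alone: screwdriver, 170 long, lying. Origin: on its underside.
- bolt: Bystander, leave alone: hex bolt, 45 tall, standing on its head. Origin: centre of its underside.
- collar: Bystander, leave alone: steel collar, 48 across, 16 tall. Origin: centre of its underside.
- jar: Bystander, leave alone: closed jar, 56 across, 60 tall. Origin: centre of its underside.
- carton: Bystander, leave alone: cardboard carton 70 x 100 x 45. Origin: centre of its underside.
- bin: Bystander, leave alone: small open plastic bin 100 x 80 x 45 with nuts. Origin: centre of its underside.
- case_up: The same upper case, origin at the centre of its underside.
- gauge: The same gauge block, origin at the centre of its test face (17 from the block's centre along -z).

How it is judged:
On the way:
1. the upper case stands released on the mat (its centre within 60 mm of the mat's) while the gauge still lies on the lower case (horizontal distance between case_up_mid and mat below 0.06 m and height (world z) of case_up_mid below 0.032 m and contact force between the fingers and case_up below 0.05 N and horizontal distance between gauge_mid and case_low below 0.03 m and z of gauge_mid in the frame of case_low between 0.06 and 0.074 m), for 0.1 s.
At the end, for the whole second after the job is handed in: Upper case home on the lower (within 6 mm, height within 3 mm, yaw within 0.08 rad, level); gauge flat on the plate, test face up, its centre within 30 mm of the plate's; lower case within 30 mm of its start; all at rest (x of case_up_mid in the frame of case_low between -0.006 and 0.006 m and y of case_up_mid in the frame of case_low between -0.006 and 0.006 m and z of case_up_mid in the frame of case_low between 0.0695 and 0.0755 m and angle between the x axis of case_up_mid and the x axis of case_low, either way round below 0.08 rad and angle between case_up_mid's own z axis and vertical below 0.05 rad and angle between gauge_mid's own z axis and vertical above 3.06 rad and horizontal distance between gauge_mid and plate below 0.03 m and z of gauge_mid in the frame of plate between 0.026 and 0.032 m and distance of case_low from where it was at the start of the episode below 0.03 m and linear speed of each of case_up, gauge, case_low below 0.02 m/s); the robot touches nothing.
It fails at once if the lower case is shoved more than 30 mm or lifted (distance of case_low from where it was at the start of the episode above 0.03 m).
It fails at once if the gauge or the upper case is dropped or toppled (faster than 0.5 m/s while out of the fingers) ((linear speed of gauge above 0.5 m/s and contact force between the fingers and gauge below 0.02 N) or (linear speed of case_up above 0.5 m/s and contact force between the fingers and case_up below 0.02 N)).
It fails at once if a bystander is moved more than 30 mm (distance of any of spanner, driver, bolt, collar, jar, carton, bin from where it was at the start of the episode above 0.03 m).
It also fails if it takes over 72 s, if anything falls off the work surface, if the arm or the gripper's body presses on something with over 40 N, if the wrist force passes 120 N, or if a joint passes its speed limit or range.

## Robot

A 6-joint arm with a two-finger parallel gripper is mounted at the origin on the work surface. World frame = base frame: x ahead of the robot, y to its left, z up, the work surface at z = 0. Lengths are in m, angles in rad, forces in N, time in s.
With the tool pointing down it reaches from about 0.425 to 0.95 m from the base axis. Payload 3.5 kg.
Tool frame: the origin (TCP) lies at the very end of the fingers, on their centre line; the grasp point (between the pads) lies 19 mm behind it; z points along the fingers, y is the line along which they close (so a half turn about z gives the same grasp; the last joint's range is limited). The gripper opens to 85 mm and grips with 20 to 120 N. Pads are 22 mm wide; open, the fingers measure 114 mm over their backs; the gripper's body (76 mm by 85 mm) begins 54 mm behind the grasp point. The pads swing forward as they close: fully open they stand 13 mm farther back than shut.
Start: joints at [1.158, 0.286, 1.577, -0, 1.279, -0.15], TCP at [0.175, 0.652, 0.231] pointing down, gripper open.
Joint ranges: [-2.77, 2.77], [-0.9, 2.22], [0.21, 2.48], [-1.53, 4.67], [0.24, 2.81], [-2.84, 2.84]. Speed limits (rad/s): [2.79, 2.79, 3.14, 3.14, 3.14, 3.14].

## Interface

Orientations are given as a unit quaternion [x, y, z, w].
In Python, from plant import ctrl gives the robot as it stands.
- The arm moves only by the tool carry_out, never from a script. Its argument "deltas" is one flat list of numbers, 6 for each row, row after row: the shift along the tool's x, y, z in m, then the turn, a rotation vector about the tool's x, y, z in rad. A call has 1 to 5 rows; each row is the pose to reach, as a shift and turn from the pose commanded when the call began, along the tool's axes at that moment; what a row does not reach only later rows make up. A row lasts 1/8 s, in which the tool goes at most 62.5 mm and 10.7 degrees, less where a joint would pass 70% of its speed; a pose out of reach is approached as far as the arm can. A call with a gripper value outside its range is refused whole. "grip" is the opening in per cent of the stroke, from 0 (shut) to 100 (fully open), set as the call begins (left out, the last holds). The fingers move at their own pace and stop on an object; "grip_force" is the grip in N (left out, the last holds). Time passes only in rows, so rows that repeat a pose let the fingers close. It gives the time, the measured TCP pose, the force, the opening and the grip force at its end, in the units of the state.
- ctrl.get_state(): the state, without advancing time (a new reading comes with each control period).
- ctrl.read_camera(name): name is "side" or "top" or "wrist"; returns (picture, depth): 480x640x3 uint8, red, green, blue; 480x640 float32, m along the optical axis (not along the pixel's ray), 0 where there is no reading.
- ctrl.camera_model(name): a dict with "intrinsics" (3x3 intrinsics, pixels), "extrinsics" (4x4, takes a point from world to camera coordinates); the wrist camera has in their place "hand_eye" (4x4, takes a point from camera to tool coordinates, whose origin is the TCP and whose axes are the flange's). Camera axes: x right, y down, z forward; pixel columns grow to the right and rows downward; lengths in m; the calibration is good to about 2 mm. A picture is of the moment at which its call begins: read the wrist's pose just before it. camera_model takes no time and is no camera call.
- ctrl.sign_off(): hands the job in; it is judged then, once.
Trained networks look in the newest picture that a camera, given by its name, has taken for a name from the list of things; names that differ only in an ending like _2 or _b are one class to them, and where a whole thing is asked for, a point or a joint stands for the part that bears it (a point fixed in the world has none). Each returns a list of dicts, best first, with "score" (0 to 1); they miss things now and then, are a little off and sometimes report something else, mostly with a low value. They report only what shows in the picture. A call takes as long as a camera call.
- ctrl.find_in(camera, query): "uv" ([column, row] in pixels, amid what is visible of it).
The state is a dict: "time": time; "qpos": joint angles; "dq": joint speeds; "joint_efforts": joint torques, N m; "eef_pos": TCP position; "tcp_rot": TCP orientation; "contact_force": force on the tool from outside, world axes, zero at the start; "wrist_torque": the same for the moment, N m; "opening": opening from 0.0 (shut) to 1.0 (fully open); "finger_force": force on a finger pad.
Only numpy, scipy, OpenCV 4.12 (cv2) and the standard library are available. Lean on these libraries where they do the work, as an engineer would, in place of code of your own. Each camera call takes 0.05 s, during which the arm holds its last target. There are 200 camera calls.

## Working session

There is one attempt and no reset: what is moved stays moved. The work goes in short steps, Python scripts to look and compute and a tool call to move; the robot and the scene stay as the last step left them, time stands still between calls to the robot, and variables do not carry over. Pictures are saved under pics/ and viewed, at most 10 in all, crops included, and the job is handed in when it is done.

Besides the shell and the picture viewer there is one more tool, called by a JSON object that holds its "api" and its "payload", one argument or row to a line. carry_out: Moves the arm, as the interface text tells. Its arguments: {"type":"object","properties":{"deltas":{"type":"array"},"grip":{"type":"number"},"grip_force":{"type":"number"}},"required":["deltas"]}

```bash
mkdir -p pics; cat > h.py <<'E'
import numpy as np, cv2
from scipy.spatial.transform import Rotation as R
from plant import ctrl
def save(name,fn):
    s=ctrl.get_state(); im,d=ctrl.read_camera(name); cv2.imwrite('pics/'+fn,im[:,:,::-1]); np.save('pics/'+fn+'.npy',d); return s,im,d
def cloud(name,d,s=None):
    m=ctrl.camera_model(name);K=np.array(m['intrinsics']); v,u=np.mgrid[0:480,0:640]
    p=np.stack([(u-K[0,2])/K[0,0]*d,(v-K[1,2])/K[1,1]*d,d],-1)
    if 'extrinsics' in m: T=np.linalg.inv(np.array(m['extrinsics']))
    else:
        T=np.eye(4);T[:3,:3]=R.from_quat(s['tcp_rot']).as_matrix();T[:3,3]=s['eef_pos'];T=T@np.array(m['hand_eye'])
    P=p@T[:3,:3].T+T[:3,3]; P[d==0]=np.nan; return P
def rect(P,lo,hi,box):
    m=(P[...,2]>lo)&(P[...,2]<hi)&(P[...,0]>box[0])&(P[...,0]<box[1])&(P[...,1]>box[2])&(P[...,1]<box[3])
    m8=m.astype(np.uint8); n,l,st,c=cv2.connectedComponentsWithStats(m8)
    k=1+np.argmax(st[1:,4]); Q=P[l==k]
    return cv2.minAreaRect((Q[:,:2]*1000).astype(np.float32)), np.median(Q[:,2]), len(Q), Q
E
python3 - <<'E'
from h import *
s,im,d=save('top','t0.png');P=cloud('top',d)
print(s)
for q in ['case_low','case_up','gauge','plate','mat','spanner','driver','bolt','collar','jar','carton','bin']:
    r=ctrl.find_in('top',q)
    for x in r[:2]:
        u,v=map(int,x['uv']); print(q,round(x['score'],2),u,v,P[v,u].round(3))
save('side','s0.png')
E
```

```text
{'time': 0.0, 'qpos': array([ 1.15803851e+00,  2.87185186e-01,  1.57821823e+00, -1.17873872e-05,
        1.27857770e+00, -1.50023783e-01]), 'dq': array([ 3.75948140e-04, -1.10306332e-03, -4.71144997e-05,  6.35009677e-04,
       -2.95634421e-03, -1.13486366e-03]), 'joint_efforts': array([-1.76930776e-04, -4.05972362e+01, -2.92630255e+01, -1.38582109e-04,
        5.61652952e-03, -1.23712206e-05]), 'eef_pos': array([0.17503011, 0.65121864, 0.22991184]), 'tcp_rot': array([ 1.30987718e-01,  9.91383272e-01, -1.14882571e-03, -3.26207610e-04]), 'contact_force': array([0.09762246, 0.16572541, 0.11180981]), 'wrist_torque': array([-0.00157872, -0.02379331,  0.03679053]), 'finger_force': 0.0, 'opening': 0.9997974761830283}
case_low 0.57 296 274 [ 0.521  0.05  -0.001]
case_low 0.54 408 356 [ 0.374 -0.15   0.   ]
case_up 0.86 322 272 [0.516 0.002 0.128]
plate 0.84 487 275 [ 0.516 -0.293  0.012]
mat 0.86 172 286 [0.5   0.275 0.001]
spanner 0.77 248 275 [0.519 0.136 0.01 ]
driver 0.68 399 288 [ 0.494 -0.133  0.025]
bolt 0.62 245 352 [0.386 0.134 0.044]
collar 0.76 408 356 [ 0.374 -0.15   0.   ]
collar 0.34 172 287 [0.498 0.274 0.005]
jar 0.96 234 140 [0.753 0.156 0.06 ]
carton 0.7 404 134 [ 0.768 -0.146  0.044]
bin 0.68 319 129 [0.792 0.006 0.005]
bin 0.59 406 135 [ 0.765 -0.149  0.047]
```

View pics/t0.png

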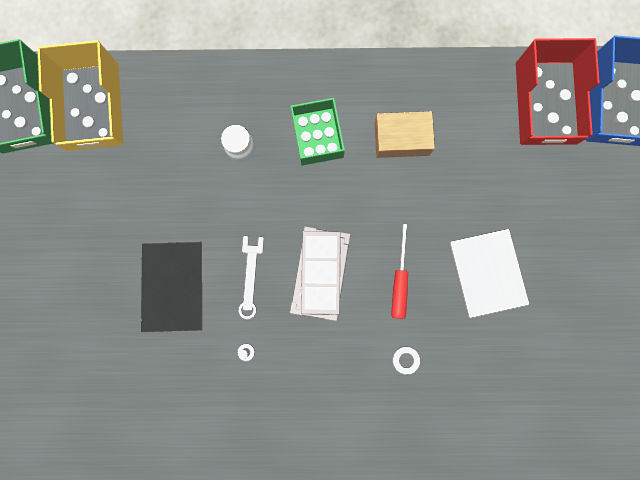

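View pics/s0.png

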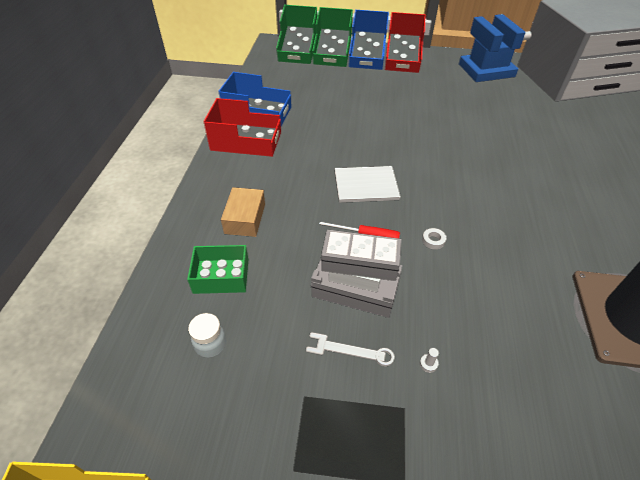

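The top view shows the upper case at (322,272) skewed on the lower one, the plate at (488,273) and the mat at (172,286). The side view shows the gauge between the two cases.

```bash
python3 - <<'E'
from h import *
d=np.load('pics/t0.png.npy');P=cloud('top',d);im=cv2.imread('pics/t0.png')
B=[.4,.65,-.09,.09]
for n,lo,hi in [('up',.12,.14),('low',.04,.07)]:
    r,z,k,Q=rect(P,lo,hi,B);print(n,r,z,k); print(cv2.boxPoints(r).round(0).tolist())
r,z,k,Q=rect(P,.006,.02,[.4,.62,-.4,-.2]);print('plate',r,z,k)
m=(im.max(2)<60)&(P[...,1]>.2)&(P[...,1]<.36)&(P[...,0]>.35)&(P[...,0]<.65);Q=P[m];print('mat',cv2.minAreaRect((Q[:,:2]*1000).astype(np.float32)),np.median(Q[:,2]))
r=rect(P,.008,.04,[.4,.62,-.2,-.09]);print('driver',r[:3],r[3].min(0),r[3].max(0))
r=rect(P,.004,.04,[.4,.62,.09,.18]);print('spanner',r[:3],r[3].min(0),r[3].max(0))
print(ctrl.camera_model('wrist')['hand_eye'])
E
```

```text
up ((516.1439819335938, 4.575780868530273), (59.98672866821289, 130.70460510253906), 88.72525024414062) 0.1290792349274309 3183
[[450.0, -24.0], [581.0, -27.0], [582.0, 33.0], [451.0, 36.0]]
low ((501.60638427734375, 9.071773529052734), (79.26599884033203, 114.42939758300781), 80.49103546142578) 0.0504265697734681 498
[[439.0, -21.0], [551.0, -39.0], [565.0, 39.0], [452.0, 58.0]]
plate ((520.9617309570312, -297.20416259765625), (140.09414672851562, 111.38346862792969), 12.146120071411133) 0.011787999220504441 4813
mat ((0.0, 0.0), (0.0, 0.0), 0.0) nan
driver (((525.4281616210938, -139.171875), (25.383365631103516, 168.8174285888672), 84.85506439208984), np.float64(0.021936460270502944), 836) [ 0.44112274 -0.15036383  0.00884672] [ 0.60962882 -0.11974617  0.02998131]
spanner (((516.0166625976562, 133.81658935546875), (38.05339431762695, 148.15936279296875), 84.9933853149414), np.float64(0.006948605751367853), 866) [0.44210014 0.10933802 0.00401871] [0.59045746 0.15144664 0.01191409]
[[ 1.75549258e-04 -9.44270244e-01 -3.29171195e-01  8.41988793e-02]
 [ 9.99999947e-01  2.55777053e-04 -2.00422796e-04 -8.05709940e-05]
 [ 2.73447720e-04 -3.29171142e-01  9.44270239e-01 -1.42478735e-01]
 [ 0.00000000e+00  0.00000000e+00  0.00000000e+00  1.00000000e+00]]
  return _methods._mean(a, axis=axis, dtype=dtype,
  ret = ret.dtype.type(ret / rcount)
```

```bash
cat >> h.py <<'E'
def rot(psi,tilt=0):
    # psi: heading of tool y (deg); tilt: + = tool leaning outward (pointing along psi-90)
    a=np.radians(psi); y=np.array([np.cos(a),np.sin(a),0]); z=np.array([0,0,-1.]); x=np.cross(y,z)
    return R.from_matrix(np.stack([x,y,z],1))*R.from_rotvec([0,-np.radians(tilt),0])
def go(targets,start=None):
    "targets: list of (xyz, psi, tilt), one per call; prints final row of each call"
    s=ctrl.get_state(); p=np.array(s['eef_pos']);r=R.from_quat(s['tcp_rot'])
    for t in targets:
        q=rot(*t[1:]); d=r.inv().apply(np.array(t[0])-p); w=(r.inv()*q).as_rotvec()
        print([round(float(v),4) for v in np.r_[d,w]], 'dist %.3f ang %.1f'%(np.linalg.norm(d),np.degrees(np.linalg.norm(w))))
        p=np.array(t[0]);r=q
E
python3 - <<'E'
from h import *
go([((.30,.43,.23),88.7,0),((.42,.20,.23),88.7,0),((.516,.0046,.23),88.7,0),((.516,.0046,.087),88.7,0)])
E
```

```text
[-0.178, -0.1818, 0.0013, 0.0001, 0.0, -0.2402] dist 0.254 ang 13.8
[-0.1252, -0.2272, 0.0, 0.0, 0.0, 0.0] dist 0.259 ang 0.0
[-0.1004, -0.1932, 0.0, 0.0, 0.0, 0.0] dist 0.218 ang 0.0
[0.0, 0.0, 0.143, 0.0, 0.0, 0.0] dist 0.143 ang 0.0
```

{"api": "carry_out", "payload": {
  "deltas": [-0.045, -0.045, 0, 0, 0, -0.06, -0.09, -0.09, 0, 0, 0, -0.12, -0.134, -0.136, 0, 0, 0, -0.18, -0.178, -0.182, 0.001, 0, 0, -0.24, -0.178, -0.182, 0.001, 0, 0, -0.24]
}}

```text
time: 1.32
eef_pos: [0.3014, 0.4271, 0.2304]
tcp_rot: [0.014, 1.0, -0.0, 0.0]
contact_force: [1.3, 0.3, -0.3]
opening: 0.997
finger_force: 0.0
```

{"api": "carry_out", "payload": {
  "deltas": [-0.025, -0.045, 0, 0, 0, 0, -0.05, -0.091, 0, 0, 0, 0, -0.075, -0.136, 0, 0, 0, 0, -0.1, -0.182, 0, 0, 0, 0, -0.125, -0.227, 0, 0, 0, 0]
}}

```text
time: 1.95
eef_pos: [0.4204, 0.1995, 0.2308]
tcp_rot: [0.011, 1.0, 0.0, 0.001]
contact_force: [1.2, 0.3, 0.5]
opening: 0.996
finger_force: 0.0
```

{"api": "carry_out", "payload": {
  "deltas": [-0.025, -0.048, 0, 0, 0, 0, -0.05, -0.097, 0, 0, 0, 0, -0.075, -0.145, 0, 0, 0, 0, -0.1, -0.193, 0, 0, 0, 0, -0.1, -0.193, 0, 0, 0, 0]
}}

```text
time: 2.58
eef_pos: [0.5169, 0.0027, 0.2306]
tcp_rot: [0.013, 1.0, -0.0, 0.0]
contact_force: [-0.0, -0.1, 0.4]
opening: 1.001
finger_force: 0.0
```

```bash
python3 - <<'E'
from h import *
s,im,d=save('wrist','w1.png');P=cloud('wrist',d,s)
r,z,k,Q=rect(P,.12,.14,[.35,.7,-.15,.15]);print(r,z,k)
for lo,hi in[(.042,.066),(.066,.1)]:
  m=(P[...,2]>lo)&(P[...,2]<hi)&(abs(P[...,1])<.09);print(lo,m.sum(),cv2.minAreaRect((P[m][:,:2]*1000).astype(np.float32)) if m.sum()>5 else '')
print(s['qpos'],s['eef_pos'])
go([((.516,.0046,.087),88.7,0)])
E
```

```text
((514.9353637695312, 7.208961486816406), (60.23593521118164, 130.64500427246094), 88.76972961425781) 0.12915529376549115 18446
0.042 3167 ((615.1895751953125, 6.719322204589844), (99.57849884033203, 353.5535888671875), 88.913818359375)
0.066 112 ((450.2299499511719, 8.48155403137207), (57.86729431152344, 0.49924808740615845), 88.83505249023438)
[-1.91259947e-01 -6.58451907e-02  1.96189142e+00  1.73066785e-05
  1.24478756e+00 -1.73511138e+00] [0.51688016 0.00269639 0.23058027]
[-0.0, 0.0002, 0.1433, 0.0008, -0.0002, -0.0026] dist 0.143 ang 0.2
```

View pics/w1.png

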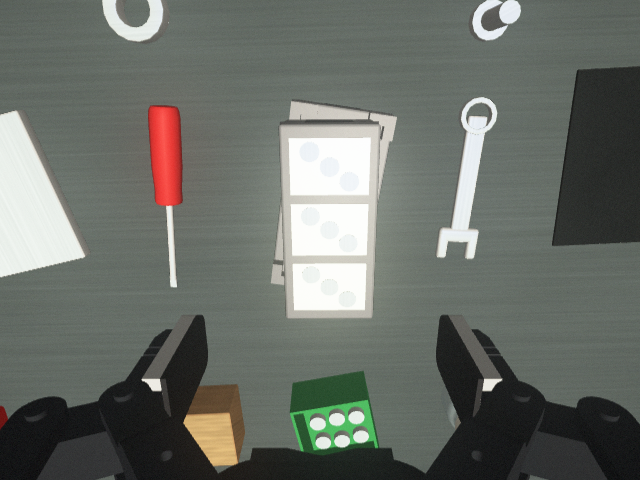

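The wrist view shows the upper case centred at about (330,220) with the lower case and gauge skewed under it. I'm going down to grip the upper case.

{"api": "carry_out", "payload": {
  "deltas": [0.001, 0.003, 0.04, 0, 0, 0, 0.001, 0.003, 0.085, 0, 0, 0, 0.001, 0.003, 0.125, 0, 0, 0, 0.001, 0.003, 0.143, 0, 0, 0, 0.001, 0.003, 0.143, 0, 0, 0]
}}

```text
time: 3.25
eef_pos: [0.5136, 0.009, 0.0865]
tcp_rot: [0.011, 1.0, 0.0, -0.001]
contact_force: [0.4, 0.0, -0.8]
opening: 0.999
finger_force: 0.0
```

{"api": "carry_out", "payload": {
  "deltas": [0, 0, 0, 0, 0, 0, 0, 0, 0, 0, 0, 0, 0, 0, 0, 0, 0, 0, 0, 0, 0, 0, 0, 0, 0, 0, 0, 0, 0, 0],
  "grip": 0,
  "grip_force": 40
}}

```text
time: 3.88
eef_pos: [0.5161, 0.0075, 0.0896]
tcp_rot: [0.011, 1.0, -0.0, 0.002]
contact_force: [0.2, 0.6, 6.2]
opening: 0.697
finger_force: 45.9
```

{"api": "carry_out", "payload": {
  "deltas": [0, 0, -0.01, 0, 0, 0, 0, 0, -0.03, 0, 0, 0, 0, 0, -0.05, 0, 0, 0, 0, 0, -0.07, 0, 0, 0, 0, 0, -0.07, 0, 0, 0]
}}

```text
time: 4.5
eef_pos: [0.5146, 0.0078, 0.1581]
tcp_rot: [0.012, 1.0, -0.0, 0.001]
contact_force: [-0.1, -0.4, -4.8]
opening: 0.696
finger_force: 44.9
```

```bash
python3 - <<'E'
from h import *
s,im,d=save('top','t1.png');P=cloud('top',d)
r=rect(P,.17,.25,[.4,.65,-.09,.09]);print('up',r[:3])
r=rect(P,.078,.09,[.4,.65,-.09,.09]);print('gauge',r[:3])
m=(P[...,2]>.04)&(P[...,2]<.068)&(abs(P[...,1])<.08)&(P[...,0]>.4)&(P[...,0]<.62);print('low',cv2.minAreaRect((P[m][:,:2]*1000).astype(np.float32)),m.sum())
K=cv2.imread('pics/t0.png').max(2); m=((K<80)*255).astype(np.uint8)[235:340,130:215]; q=cv2.minAreaRect(cv2.findNonZero(m)); print(q, K[286,172])
P0=cloud('top',np.load('pics/t0.png.npy')); u,v=q[0]; print(P0[int(v+235),int(u+130)])
print(s['eef_pos'],s['finger_force'],s['contact_force'])
go([((.50,.275,.155),88.7,0)])
E
```

```text
up (((466.8587951660156, 6.172977447509766), (64.25448608398438, 31.374465942382812), 79.7496109008789), np.float64(0.1976607354000689), 895)Traceback (most recent call last):
  File "<stdin>", line 4, in <module>
  File "h.py", line 16, in rect
    k=1+np.argmax(st[1:,4]); Q=P[l==k]
        ~~~~~~~~~^^^^^^^^^^
    return _wrapfunc(a, 'argmax', axis=axis, out=out, **kwds)
    return bound(*args, **kwds)
ValueError: attempt to get argmax of an empty sequence
```

{"api": "carry_out", "payload": {
  "deltas": [0.003, 0.045, 0, 0, 0, 0, 0.008, 0.1, 0, 0, 0, 0, 0.013, 0.16, 0, 0, 0, 0, 0.018, 0.22, 0, 0, 0, 0, 0.02, 0.267, 0, 0, 0, 0]
}}

```text
time: 5.18
eef_pos: [0.4985, 0.277, 0.155]
tcp_rot: [0.011, 1.0, -0.001, -0.002]
contact_force: [0.5, -0.7, -4.3]
opening: 0.692
finger_force: 45.6
```

{"api": "carry_out", "payload": {
  "deltas": [0, 0, 0.03, 0, 0, 0, 0, 0, 0.07, 0, 0, 0, 0, 0, 0.11, 0, 0, 0, 0, 0, 0.135, 0, 0, 0, 0, 0, 0.14, 0, 0, 0]
}}

```text
time: 5.8
eef_pos: [0.497, 0.2741, 0.0132]
tcp_rot: [0.011, 1.0, -0.001, -0.004]
contact_force: [-0.5, 0.1, -4.3]
opening: 0.698
finger_force: 45.6
```

```bash
python3 - <<'E'
from h import *
s,im,d=save('side','s1.png');P=cloud('side',d)
print(s['eef_pos'],s['contact_force'],s['tcp_rot'])
r=rect(P,.078,.09,[.4,.65,-.09,.09]);print('gauge',r[:3])
m=(P[...,2]>.04)&(P[...,2]<.068)&(abs(P[...,1])<.08)&(P[...,0]>.4)&(P[...,0]<.62);print('low',cv2.minAreaRect((P[m][:,:2]*1000).astype(np.float32)),m.sum())
s,im,d=save('top','t2.png');P=cloud('top',d)
r=rect(P,.078,.09,[.4,.65,-.09,.09]);print('gauge',r[:3])
m=(P[...,2]>.04)&(P[...,2]<.068)&(abs(P[...,1])<.08)&(P[...,0]>.4)&(P[...,0]<.62);print('low',cv2.minAreaRect((P[m][:,:2]*1000).astype(np.float32)),m.sum())
E
```

```text
[0.49699194 0.27405227 0.01315403] [-0.5294952   0.05352588 -4.33116865] [ 0.01143825  0.999925   -0.00143066 -0.00413797]
gauge (((519.3338623046875, 8.265117645263672), (58.66284942626953, 90.11589813232422), 81.52880096435547), np.float64(0.08342349189245118), 1254)
low ((526.216796875, 7.639400482177734), (81.75101470947266, 133.7024688720703), 80.18409729003906) 945
gauge (((520.6177368164062, 5.760906219482422), (55.9670295715332, 90.03070068359375), 81.9023208618164), np.float64(0.08385895457048753), 1836)
low ((519.3718872070312, 5.704704284667969), (79.94771575927734, 150.55369567871094), 80.34616088867188) 2217
```

View pics/s1.png

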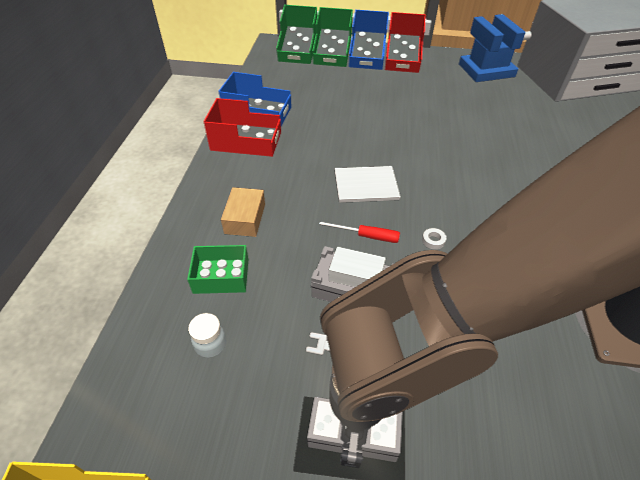

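{"api": "carry_out", "payload": {
  "deltas": [0, 0, 0.0015, 0, 0, 0, 0, 0, 0.003, 0, 0, 0, 0, 0, 0.0045, 0, 0, 0, 0, 0, 0.0055, 0, 0, 0, 0, 0, 0.0055, 0, 0, 0]
}}

```text
time: 6.52
eef_pos: [0.5004, 0.2752, 0.0118]
tcp_rot: [0.011, 1.0, -0.0, -0.0]
contact_force: [0.7, -0.2, -4.9]
opening: 0.698
finger_force: 45.7
```

{"api": "carry_out", "payload": {
  "deltas": [0, 0, 0.001, 0, 0, 0, 0, 0, 0.002, 0, 0, 0, 0, 0, 0.003, 0, 0, 0]
}}

```text
time: 6.9
eef_pos: [0.5004, 0.2752, 0.0087]
tcp_rot: [0.011, 1.0, -0.0, -0.0]
contact_force: [-2.7, -0.5, -0.6]
opening: 0.697
finger_force: 46.2
```

{"api": "carry_out", "payload": {
  "deltas": [0, 0, 0.0005, 0, 0, 0, 0, 0, 0.0005, 0, 0, 0, 0, 0, 0.0005, 0, 0, 0, 0, 0, 0.0005, 0, 0, 0],
  "grip": 100
}}

```text
time: 7.4
eef_pos: [0.5008, 0.2753, 0.0087]
tcp_rot: [0.011, 1.0, 0.0, 0.0]
contact_force: [0.0, 0.6, -0.4]
opening: 1.001
finger_force: 0.0
```

```bash
python3 - <<'E'
from h import *
go([((.50,.275,.15),88.7,0),((.55,.14,.19),81.5,-18),((.5206,.0058,.12),81.7,-35)])
print(ctrl.get_state())
E
```

```text
[0.0007, -0.0003, -0.1413, 0.0002, 0.0007, -0.0001] dist 0.141 ang 0.0
[-0.053, -0.1338, -0.04, -0.0197, 0.3137, 0.1246] dist 0.149 ang 19.4
[-0.0128, -0.1371, 0.0694, 0.0016, 0.2967, -0.0031] dist 0.154 ang 17.0
{'time': 7.4, 'qpos': array([ 3.25171597e-01,  3.47874598e-01,  1.95691536e+00, -5.69063133e-06,
        8.36086222e-01, -1.22278498e+00]), 'dq': array([0.00165956, 0.00236208, 0.0046251 , 0.00091252, 0.00148785,
       0.00159546]), 'joint_efforts': array([-4.13631380e-03, -3.59069967e+01, -2.22744173e+01, -2.07363673e-04,
       -3.55121854e-03,  1.05988210e-06]), 'eef_pos': array([0.50077234, 0.27530868, 0.00868494]), 'tcp_rot': array([1.14177184e-02, 9.99934752e-01, 1.16322808e-04, 3.38834412e-04]), 'contact_force': array([ 0.02384476,  0.58209488, -0.40543884]), 'wrist_torque': array([-0.00307669, -0.01986261,  0.0332679 ]), 'finger_force': 0.0, 'opening': 1.0008290767545962}
```

```bash
python3 - <<'E'
from h import *
go([((.50,.275,.16),88.7,0),((.5535,.001,.1235+.03),81.7,-35),((.5081,.0076,.058),81.7,-35)])
E
```

```text
[0.0007, -0.0003, -0.1513, 0.0002, 0.0007, -0.0001] dist 0.151 ang 0.0
[-0.0597, -0.2727, 0.0065, -0.0373, 0.6101, 0.1183] dist 0.279 ang 35.7
[-0.0172, -0.0, 0.1045, 0.0, 0.0, 0.0] dist 0.106 ang 0.0
```

{"api": "carry_out", "payload": {
  "deltas": [0, 0, -0.03, 0, 0, 0, 0, 0, -0.08, 0, 0, 0, 0, 0, -0.12, 0, 0, 0, 0, 0, -0.15, 0, 0, 0]
}}

```text
time: 7.9
eef_pos: [0.5011, 0.2754, 0.1608]
tcp_rot: [0.011, 1.0, 0.0, 0.001]
contact_force: [0.5, 0.4, 0.0]
opening: 0.999
finger_force: 0.0
```

{"api": "carry_out", "payload": {
  "deltas": [-0.012, -0.055, 0, -0.007, 0.122, 0.024, -0.024, -0.11, 0, -0.014, 0.244, 0.048, -0.036, -0.165, 0, -0.021, 0.366, 0.072, -0.048, -0.22, 0, -0.03, 0.488, 0.095, -0.06, -0.273, 0.006, -0.037, 0.61, 0.118]
}}

```text
time: 8.52
eef_pos: [0.5552, -0.0011, 0.1533]
tcp_rot: [0.069, 0.951, 0.022, -0.3]
contact_force: [1.2, 0.0, 0.3]
opening: 1.002
finger_force: 0.0
```

```bash
python3 - <<'E'
from h import *
s,im,d=save('wrist','w2.png');P=cloud('wrist',d,s)
r,z,k,Q=rect(P,.079,.09,[.35,.7,-.15,.15]);print(r,z,k)
m=(P[...,2]>.04)&(P[...,2]<.068)&(abs(P[...,1])<.08)&(P[...,0]>.4)&(P[...,0]<.62);print('low',cv2.minAreaRect((P[m][:,:2]*1000).astype(np.float32)),m.sum())
print(s['qpos'],s['eef_pos'])
go([((.5081,.0076,.058),81.7,-35)])
E
```

```text
((519.3059692382812, 8.387794494628906), (56.1859016418457, 89.96736907958984), 81.975341796875) 0.08385013022676749 14087
low ((518.3863525390625, 8.318496704101562), (80.22933959960938, 150.29319763183594), 80.37272644042969) 12709
[-0.17662368  0.44685198  1.60349583 -0.01789073  1.70289319 -1.59839475] [ 0.55516394 -0.001084    0.15331805]
[-0.0122, 0.0086, 0.103, -0.0003, -0.0064, -0.008] dist 0.104 ang 0.6
```

View pics/w2.png

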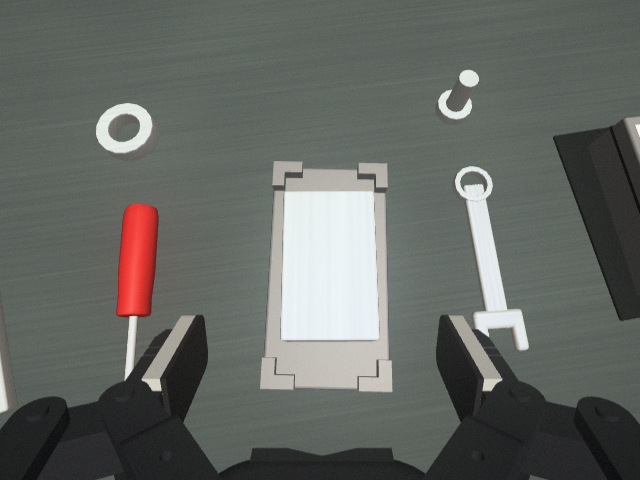

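Wrist view: the gauge is at (330,265) between the lugs, lying parallel to the fingers. I'm going in to grip it.

{"api": "carry_out", "payload": {
  "deltas": [-0.003, 0.004, 0.026, 0, 0, 0, -0.006, 0.008, 0.055, 0, -0.003, -0.004, -0.009, 0.011, 0.085, 0, -0.005, -0.006, -0.0115, 0.011, 0.1, 0, -0.006, -0.008, -0.0115, 0.011, 0.1035, 0, -0.006, -0.008]
}}

```text
time: 9.2
eef_pos: [0.5058, 0.0191, 0.0604]
tcp_rot: [0.065, 0.952, 0.023, -0.298]
contact_force: [0.5, -0.6, 0.3]
opening: 1.0
finger_force: 0.0
```

```bash
cat > fk.py <<'E'
import numpy as np
from scipy.spatial.transform import Rotation as R
from scipy.optimize import least_squares
def fk(q,p):
    h,off,a,L1,e,L2,T=p
    Rz=lambda t:R.from_rotvec([0,0,t]);Ry=lambda t:R.from_rotvec([0,t,0])
    A=Rz(q[0]); x=A.apply([a,off,h]); A=A*Ry(q[1]); x=x+A.apply([0,0,L1]); A=A*Ry(q[2]); x=x+A.apply([e,0,L2])
    A=A*Rz(q[3])*Ry(q[4]); x=x+A.apply([0,0,T]); A=A*Rz(q[5]); return x,A
D=[([1.158,.28719,1.57822,0,1.27858,-.150024],[.17503,.65122,.22991]),
([-.19126,-.065845,1.961891,0,1.244788,-1.735111],[.51688,.002696,.23058]),
([.325172,.347875,1.956915,0,.836086,-1.222785],[.500772,.275309,.008685]),
([-.176624,.446852,1.603496,-.017891,1.702893,-1.598395],[.555164,-.001084,.153318])]
f=least_squares(lambda p:np.r_[np.concatenate([fk(q,p)[0]-x for q,x in D]),1e-3*(p-np.array([.3,.1,0,.45,0,.55,.3]))],[.3,.1,0,.45,0,.55,.3])
if __name__=='__main__':
    print(f.x.round(4),np.abs(f.fun).max()); print(fk(D[3][0],f.x)[1].as_matrix().round(3)); print(R.from_quat([.069,.951,.022,-.3]).as_matrix().round(3))
E
python3 fk.py; python3 -c "
from h import *
s=ctrl.get_state();print(s['qpos'],s['eef_pos'],s['contact_force'])"
```

```text
[ 0.2403  0.1009 -0.      0.443   0.0206  0.5725  0.2493] 5.970050553595263e-05
[[-0.145 -0.81  -0.568]
 [-0.989  0.119  0.083]
 [ 0.     0.574 -0.819]]
[[-0.81   0.144 -0.568]
 [ 0.118  0.99   0.083]
 [ 0.574  0.    -0.819]]
[-0.15869818  0.470728    1.76591728 -0.00835165  1.51094627 -1.58995019] [0.50578807 0.01913094 0.060369  ] [ 0.53830305 -0.5820969   0.31814339]
```

{"api": "carry_out", "payload": {
  "deltas": [0, 0, 0, 0, 0, 0, 0, 0, 0, 0, 0, 0]
}}

```text
time: 9.45
eef_pos: [0.5076, 0.0187, 0.062]
tcp_rot: [0.065, 0.953, 0.023, -0.296]
contact_force: [0.1, 0.1, 0.2]
opening: 1.003
finger_force: 0.0
```

```bash
sed -i 's/A=A\*Rz(q\[5\]); return/A=A*Rz(q[5]+np.pi\/2); return/' fk.py; python3 -c "
from h import *; from fk import fk,f
s=ctrl.get_state();print(s['qpos'],s['eef_pos'],s['contact_force'])
x,A=fk(s['qpos'],f.x);print(x,A.as_quat(),s['tcp_rot'])
go([((.507,.0098,.058),81.7,-35)])"
```

```text
[-0.15901653  0.4692907   1.76301333 -0.00829111  1.5113235  -1.58989972] [0.50762027 0.01869228 0.06199874] [0.1235904  0.0983041  0.16118194]
[0.50762143 0.01869883 0.06199873] [ 0.06529724  0.95279337  0.02250674 -0.29565946] [ 0.06529724  0.95279337  0.02250674 -0.29565946]
[-0.0027, -0.0089, 0.0029, -0.0003, 0.0088, 0.0079] dist 0.010 ang 0.7
```

{"api": "carry_out", "payload": {
  "deltas": [-0.0025, -0.009, 0.003, 0, 0.008, 0.008, -0.0025, -0.009, 0.003, 0, 0.008, 0.008, -0.0025, -0.009, 0.003, 0, 0.008, 0.008]
}}

```text
time: 9.82
eef_pos: [0.5055, 0.0098, 0.057]
tcp_rot: [0.069, 0.951, 0.022, -0.301]
contact_force: [-0.2, 0.5, 0.0]
opening: 0.998
finger_force: 0.0
```

{"api": "carry_out", "payload": {
  "deltas": [0, 0, 0, 0, 0, 0, 0, 0, 0, 0, 0, 0, 0, 0, 0, 0, 0, 0, 0, 0, 0, 0, 0, 0, 0, 0, 0, 0, 0, 0],
  "grip": 0,
  "grip_force": 80
}}

```text
time: 10.45
eef_pos: [0.5061, 0.01, 0.0574]
tcp_rot: [0.069, 0.951, 0.022, -0.3]
contact_force: [3.2, -0.4, 1.9]
opening: 0.643
finger_force: 86.1
```

{"api": "carry_out", "payload": {
  "deltas": [0.008, 0, -0.012, 0, 0, 0, 0.022, 0, -0.032, 0, 0, 0, 0.04, 0, -0.057, 0, 0, 0, 0.06, 0, -0.085, 0, 0, 0, 0.07, 0, -0.1, 0, 0, 0]
}}

```text
time: 11.08
eef_pos: [0.5058, 0.01, 0.1805]
tcp_rot: [0.069, 0.951, 0.021, -0.3]
contact_force: [0.6, -0.2, -3.9]
opening: 0.644
finger_force: 85.5
```

```bash
cat >> fk.py <<'E'
LO=np.array([-2.77,-.9,.21,-1.53,.24,-2.84]);HI=np.array([2.77,2.22,2.48,4.67,2.81,2.84])
def ik(x,A,q0):
    def e(q):
        y,B=fk(q,f.x); return np.r_[(y-x)*5,(A.inv()*B).as_rotvec()]
    s=least_squares(e,np.clip(q0,LO+.01,HI-.01),bounds=(LO,HI)); return s.x,np.abs(s.fun).max()
E
cat > scan.py <<'E'
from h import *; from fk import *
s=ctrl.get_state();q0=np.array(s['qpos']);print(s['eef_pos'],s['contact_force'],q0.round(2))
C=np.array([.521,-.297,.057])
for psi in range(-180,200,20):
    out=[];q=q0.copy()
    for tilt in [-35,-20,0,20,40,55,30,0,-20,-45,0,45]:
        A=rot(psi,tilt);x=C+A.apply([.005,0,.0155])+[0,0,.0 if tilt!=45 else -.028]
        q,e=ik(x,A,q); out.append('%.0f:%s'%(tilt,'ok' if e<1e-3 else '%.2f'%e))
        if tilt in(55,-45,45): out.append(str(q.round(2)))
    print(psi,' '.join(out))
E
python3 scan.py
```

```text
[0.50575951 0.00998656 0.18051498] [ 0.58315754 -0.216351   -3.90018526] [-0.17  0.32  1.72 -0.02  1.71 -1.6 ]
-180 -35:0.05 -20:0.23 0:0.48 20:0.71 40:0.84 55:1.10 [-0.67  0.52  1.65  0.22  1.35 -2.84] 30:0.81 0:0.48 -20:0.23 -45:ok [-0.44  0.35  2.04 -1.18  0.76 -2.68] 0:0.48 45:0.88 [-0.55  0.41  1.89 -0.17  0.85 -2.84]
-160 -35:0.11 -20:0.32 0:0.60 20:0.89 40:1.18 55:1.39 [-0.55  0.3   2.2  -0.85  0.24 -2.84] 30:1.04 0:0.60 -20:0.32 -45:ok [-0.51  0.26  2.16 -1.43  0.49 -2.76] 0:0.60 45:1.24 [-0.56  0.35  2.18 -0.95  0.24 -2.84]
-140 -35:0.12 -20:0.36 0:0.67 20:0.99 40:1.30 55:1.53 [-0.56  0.33  2.23 -1.35  0.24 -2.84] 30:1.14 0:0.67 -20:0.36 -45:0.12 [-0.57  0.2   2.21 -1.53  0.26 -2.84] 0:0.67 45:1.34 [-0.56  0.38  2.21 -1.41  0.24 -2.84]
-120 -35:0.37 -20:0.39 0:0.67 20:0.97 40:1.28 55:1.52 [-0.55  0.34  2.25 -1.53  0.24 -2.84] 30:1.13 0:0.67 -20:0.39 -45:0.35 [-0.54  0.2   2.21 -1.53  0.24 -2.84] 0:0.67 45:1.32 [-0.55  0.39  2.22 -1.53  0.24 -2.84]
-100 -35:0.61 -20:0.66 0:0.72 20:0.94 40:1.23 55:1.45 [-0.52  0.35  2.24 -1.53  0.26 -2.84] 30:1.09 0:0.72 -20:0.66 -45:0.57 [-0.
[... 2154 characters left out ...]
-0.64  1.43 -2.28] 0:ok 45:0.46 [-0.75  0.31  1.99  0.43  0.71 -2.84]
140 -35:ok -20:ok 0:0.14 20:0.33 40:0.51 55:0.61 [-0.75  0.33  1.89  0.4   0.96 -2.84] 30:0.42 0:0.14 -20:ok -45:ok [-0.43  0.54  1.76 -0.81  1.24 -2.44] 0:0.14 45:0.57 [-0.7   0.36  1.91  0.26  0.84 -2.84]
160 -35:ok -20:0.10 0:0.30 20:0.50 40:0.64 55:0.81 [-0.71  0.42  1.77  0.3   1.15 -2.84] 30:0.59 0:0.30 -20:0.10 -45:ok [-0.42  0.44  1.9  -0.98  1.01 -2.57] 0:0.30 45:0.69 [-0.64  0.4   1.86  0.08  0.92 -2.84]
180 -35:0.05 -20:0.23 0:0.48 20:0.71 40:0.84 55:1.10 [-0.67  0.52  1.65  0.22  1.35 -2.84] 30:0.81 0:0.48 -20:0.23 -45:ok [-0.44  0.35  2.04 -1.18  0.76 -2.68] 0:0.48 45:0.88 [-0.55  0.41  1.89 -0.17  0.85 -2.84]
```

```bash
cat > plan.py <<'E'
from h import *; from fk import *
def plan(targets,n=5,prof=None):
    s=ctrl.get_state(); p=np.array(s['eef_pos']);r=R.from_quat(s['tcp_rot']);q=np.array(s['qpos'])
    for t in targets:
        A=rot(*t[1:]); d=r.inv().apply(np.array(t[0])-p); w=(r.inv()*A).as_rotvec(); rows=[];em=0;jm=0
        for k in range(1,n+1):
            c=k/n; row=np.r_[d*c,w*c].round(3); rows+=row.tolist()
            q2,e=ik(p+r.apply(row[:3]),r*R.from_rotvec(row[3:]),q); em=max(em,e);jm=max(jm,(np.abs(q2-q)*8/np.array([2.79,2.79,3.14,3.14,3.14,3.14])).max());q=q2
        print(rows,'err %.3f jointfrac %.2f dist %.3f ang %.0f'%(em,jm,np.linalg.norm(d),np.degrees(np.linalg.norm(w))),q.round(2))
        p=p+r.apply(rows[-6:-3]);r=r*R.from_rotvec(rows[-3:])
E
python3 - <<'E'
from plan import *
A=rot(-30,55);x=np.array([.521,-.297,.057])+A.apply([.005,0,.0155]);print(x)
plan([((.51,-.06,.22),40,-25),((.52,-.16,.23),0,-10),((.53,-.25,.2),-30,15),(x+[0,0,.05],-30,55)])
E
```

```text
[ 0.51608551 -0.30551214  0.04401381]
[0.002, -0.014, -0.008, -0.073, -0.033, 0.126, 0.004, -0.027, -0.016, -0.146, -0.067, 0.252, 0.007, -0.041, -0.024, -0.219, -0.1, 0.379, 0.009, -0.055, -0.032, -0.292, -0.133, 0.505, 0.011, -0.069, -0.041, -0.365, -0.167, 0.631] err 0.000 jointfrac 0.23 dist 0.080 ang 43 [-0.41  0.14  1.81  0.19  1.58 -1.14]
[-0.014, -0.011, -0.009, -0.042, -0.05, 0.134, -0.028, -0.023, -0.017, -0.084, -0.1, 0.267, -0.042, -0.034, -0.026, -0.126, -0.151, 0.401, -0.057, -0.045, -0.035, -0.168, -0.201, 0.534, -0.071, -0.057, -0.044, -0.21, -0.251, 0.668] err 0.000 jointfrac 0.30 dist 0.101 ang 43 [-0.56  0.03  1.87  0.15  1.33 -0.6 ]
[-0.019, 0.002, 0.003, 0.005, -0.085, 0.105, -0.037, 0.004, 0.006, 0.009, -0.17, 0.211, -0.056, 0.006, 0.009, 0.014, -0.256, 0.316, -0.075, 0.008, 0.011, 0.018, -0.341, 0.422, -0.093, 0.01, 0.014, 0.023, -0.426, 0.527] err 0.000 jointfrac 0.39 dist 0.095 ang 39 [-0.5   0.15  1.82 -0.28  1.2   0.13]
[-0.005, 0.003, 0.023, -0.0, -0.14, 0.0, -0.01, 0.006, 0.047, -0.0, -0.279, 0.0, -0.015, 0.01, 0.07, -0.0, -0.419, 0.0, -0.021, 0.013, 0.094, -0.0, -0.558, 0.0, -0.026, 0.016, 0.117, -0.0, -0.698, 0.0] err 0.000 jointfrac 0.39 dist 0.121 ang 40 [-0.37  0.49  1.81 -1.    1.28  0.69]
```

{"api": "carry_out", "payload": {
  "deltas": [0.002, -0.014, -0.008, -0.073, -0.033, 0.126, 0.004, -0.027, -0.016, -0.146, -0.067, 0.252, 0.007, -0.041, -0.024, -0.219, -0.1, 0.379, 0.009, -0.055, -0.032, -0.292, -0.133, 0.505, 0.011, -0.069, -0.041, -0.365, -0.167, 0.631]
}}

```text
time: 11.7
eef_pos: [0.5092, -0.0607, 0.218]
tcp_rot: [0.415, 0.883, 0.091, -0.198]
contact_force: [0.4, -0.3, -4.2]
opening: 0.645
finger_force: 85.3
```

{"api": "carry_out", "payload": {
  "deltas": [-0.014, -0.011, -0.009, -0.042, -0.05, 0.134, -0.028, -0.023, -0.017, -0.084, -0.1, 0.267, -0.042, -0.034, -0.026, -0.126, -0.151, 0.401, -0.057, -0.045, -0.035, -0.168, -0.201, 0.534, -0.071, -0.057, -0.044, -0.21, -0.251, 0.668]
}}

```text
time: 12.32
eef_pos: [0.5185, -0.1607, 0.2273]
tcp_rot: [0.706, 0.703, 0.06, -0.064]
contact_force: [1.1, 0.6, -3.1]
opening: 0.642
finger_force: 85.3
```

{"api": "carry_out", "payload": {
  "deltas": [-0.019, 0.002, 0.003, 0.005, -0.085, 0.105, -0.037, 0.004, 0.006, 0.009, -0.17, 0.211, -0.056, 0.006, 0.009, 0.014, -0.256, 0.316, -0.075, 0.008, 0.011, 0.018, -0.341, 0.422, -0.093, 0.01, 0.014, 0.023, -0.426, 0.527]
}}

```text
time: 12.95
eef_pos: [0.5285, -0.2494, 0.1972]
tcp_rot: [0.859, 0.494, -0.116, 0.063]
contact_force: [-0.4, -0.3, -4.7]
opening: 0.644
finger_force: 85.4
```

{"api": "carry_out", "payload": {
  "deltas": [-0.005, 0.003, 0.023, 0, -0.14, 0, -0.01, 0.006, 0.047, 0, -0.279, 0, -0.015, 0.01, 0.07, 0, -0.419, 0, -0.021, 0.013, 0.094, 0, -0.558, 0, -0.026, 0.016, 0.117, 0, -0.698, 0]
}}

```text
time: 13.58
eef_pos: [0.5149, -0.3051, 0.0908]
tcp_rot: [0.767, 0.444, -0.402, 0.23]
contact_force: [0.2, -0.9, -4.5]
opening: 0.643
finger_force: 85.6
```

{"api": "carry_out", "payload": {
  "deltas": [0, 0, 0, 0, 0, 0, 0, 0, 0, 0, 0, 0]
}}

```text
time: 13.82
eef_pos: [0.5159, -0.3056, 0.0929]
tcp_rot: [0.768, 0.444, -0.4, 0.23]
contact_force: [0.0, 0.7, -3.4]
opening: 0.643
finger_force: 85.6
```

```bash
cat > tri.py <<'E'
E
python3 - <<'E'
from plan import *
s,im,d=save('side','s2.png');P=cloud('side',d)
m=(P[...,2]>.03)&(np.hypot(P[...,0]-.521,P[...,1]+.297)<.1);print(m.sum())
A=rot(-30,55);x=np.array([.521,-.297,.057])+A.apply([.005,0,.0155])
print(s['eef_pos'],s['contact_force'],x)
plan([(x+[0,0,.012],-30,55)])
cv2.imwrite('pics/s2c.png',cv2.resize(im[120:280,260:460,::-1],(800,600)))
E
```

```text
431
[ 0.51593574 -0.30555711  0.09294988] [ 0.04788095  0.70390741 -3.36291852] [ 0.51608551 -0.30551214  0.04401381]
[0.006, -0.0, 0.004, 0.0, -0.0, -0.0, 0.013, -0.0, 0.009, 0.0, -0.0, -0.0, 0.019, -0.0, 0.013, 0.0, -0.001, -0.001, 0.025, -0.001, 0.017, 0.0, -0.001, -0.001, 0.031, -0.001, 0.022, 0.0, -0.001, -0.001] err 0.000 jointfrac 0.04 dist 0.038 ang 0 [-0.37  0.55  1.8  -1.02  1.25  0.74]
```

View pics/s2c.png

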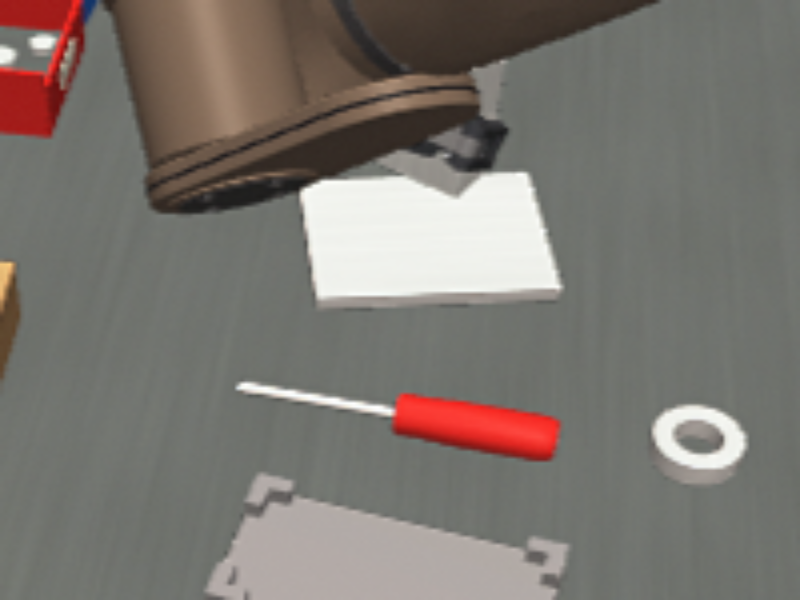

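The side crop shows the gauge's lower end, at (455,190), above the plate with space around it. I'm lowering it.

{"api": "carry_out", "payload": {
  "deltas": [0.006, 0, 0.004, 0, 0, 0, 0.013, 0, 0.009, 0, 0, 0, 0.019, 0, 0.013, 0, -0.001, -0.001, 0.025, -0.001, 0.017, 0, -0.001, -0.001, 0.031, -0.001, 0.022, 0, -0.001, -0.001]
}}

```text
time: 14.5
eef_pos: [0.5146, -0.3052, 0.0538]
tcp_rot: [0.767, 0.444, -0.401, 0.23]
contact_force: [0.4, 0.8, -4.1]
opening: 0.641
finger_force: 85.7
```

{"api": "carry_out", "payload": {
  "deltas": [0.0016, 0, 0.0011, 0, 0, 0, 0.0033, 0, 0.0023, 0, 0, 0, 0.005, 0, 0.0034, 0, 0, 0, 0.0065, 0, 0.0046, 0, 0, 0, 0.0065, 0, 0.0046, 0, 0, 0]
}}

```text
time: 15.12
eef_pos: [0.5146, -0.3053, 0.0464]
tcp_rot: [0.767, 0.444, -0.401, 0.23]
contact_force: [-0.6, 0.1, -3.8]
opening: 0.646
finger_force: 85.7
```

Creep down until contact.

{"api": "carry_out", "payload": {
  "deltas": [0.0008, 0, 0.0006, 0, 0, 0, 0.0016, 0, 0.0011, 0, 0, 0, 0.0016, 0, 0.0011, 0, 0, 0]
}}

```text
time: 15.5
eef_pos: [0.5146, -0.3053, 0.0445]
tcp_rot: [0.767, 0.444, -0.401, 0.23]
contact_force: [0.2, -0.0, -3.6]
opening: 0.647
finger_force: 85.7
```

{"api": "carry_out", "payload": {
  "deltas": [0.0008, 0, 0.0006, 0, 0, 0, 0.0016, 0, 0.0011, 0, 0, 0, 0.0016, 0, 0.0011, 0, 0, 0]
}}

```text
time: 15.88
eef_pos: [0.5148, -0.3054, 0.0444]
tcp_rot: [0.767, 0.443, -0.402, 0.231]
contact_force: [-2.7, 2.9, 5.4]
opening: 0.644
finger_force: 86.6
```

{"api": "carry_out", "payload": {
  "deltas": [-0.0007, 0, -0.0005, 0, 0, 0, -0.0007, 0, -0.0005, 0, 0, 0],
  "grip_force": 20
}}

```text
time: 16.12
eef_pos: [0.5148, -0.3055, 0.0443]
tcp_rot: [0.767, 0.444, -0.401, 0.231]
contact_force: [-1.1, 2.7, 4.3]
opening: 0.641
finger_force: 86.3
```

{"api": "carry_out", "payload": {
  "deltas": [0, 0, 0, 0, 0, 0, 0, 0, 0, 0, 0, 0, 0, 0, 0, 0, 0, 0],
  "grip": 100
}}

```text
time: 16.5
eef_pos: [0.5148, -0.3054, 0.0432]
tcp_rot: [0.767, 0.444, -0.401, 0.23]
contact_force: [-0.7, 0.1, 0.5]
opening: 0.998
finger_force: 0.0
```

```bash
python3 - <<'E'
from plan import *
s=ctrl.get_state();p=s['eef_pos'];A=rot(-30,55)
u=np.array([np.cos(np.radians(-120)),np.sin(np.radians(-120)),0])
b=p-A.apply([0,0,.10])
plan([(b,-30,55),(b+[-.02,-.03,.09],-30,20),(np.array([.521,-.297,.18])+u*.10,-30,-20),(np.array([.521,-.297,.15])+u*.10,-30,-45)])
E
```

```text
[-0.0, -0.0, -0.02, -0.0, 0.0, 0.001, -0.0, -0.0, -0.04, -0.0, 0.0, 0.001, -0.0, -0.0, -0.06, -0.0, 0.001, 0.002, -0.0, -0.0, -0.08, -0.001, 0.001, 0.002, -0.0, -0.0, -0.1, -0.001, 0.001, 0.003] err 0.000 jointfrac 0.07 dist 0.100 ang 0 [-0.24  0.53  1.73 -0.93  1.38  0.71]
[-0.019, -0.0, -0.004, 0.0, 0.122, -0.0, -0.038, -0.001, -0.009, 0.0, 0.244, -0.0, -0.057, -0.001, -0.013, 0.0, 0.367, -0.0, -0.076, -0.002, -0.018, 0.0, 0.489, -0.0, -0.094, -0.002, -0.022, 0.0, 0.611, -0.0] err 0.000 jointfrac 0.33 dist 0.097 ang 35 [-0.48  0.19  1.79 -0.38  1.19  0.19]
[-0.025, 0.001, 0.011, 0.0, 0.14, 0.0, -0.05, 0.001, 0.022, 0.0, 0.279, 0.0, -0.074, 0.002, 0.034, 0.0, 0.419, 0.0, -0.099, 0.002, 0.045, 0.0, 0.558, 0.0, -0.124, 0.003, 0.056, 0.0, 0.698, 0.0] err 0.000 jointfrac 0.42 dist 0.136 ang 40 [-0.98  0.24  1.76  0.32  1.32 -0.57]
[-0.002, 0.0, 0.006, 0.0, 0.087, 0.0, -0.004, 0.0, 0.011, 0.0, 0.175, 0.0, -0.006, 0.0, 0.017, 0.0, 0.262, 0.0, -0.008, 0.0, 0.022, 0.0, 0.349, 0.0, -0.01, 0.0, 0.028, 0.0, 0.436, 0.0] err 0.000 jointfrac 0.18 dist 0.030 ang 25 [-1.1   0.41  1.72  0.63  1.53 -0.78]
```

{"api": "carry_out", "payload": {
  "deltas": [0, 0, -0.02, 0, 0, 0, 0, 0, -0.04, 0, 0, 0, 0, 0, -0.06, 0, 0, 0, 0, 0, -0.08, 0, 0, 0, 0, 0, -0.1, 0, 0, 0]
}}

```text
time: 17.12
eef_pos: [0.5566, -0.2331, 0.1018]
tcp_rot: [0.767, 0.444, -0.401, 0.231]
contact_force: [0.3, -0.1, -0.4]
opening: 1.0
finger_force: 0.0
```

{"api": "carry_out", "payload": {
  "deltas": [-0.019, 0, -0.004, 0, 0.122, 0, -0.038, 0, -0.009, 0, 0.244, 0, -0.057, 0, -0.013, 0, 0.367, 0, -0.076, 0, -0.018, 0, 0.489, 0, -0.094, 0, -0.022, 0, 0.611, 0]
}}

```text
time: 17.75
eef_pos: [0.5386, -0.2649, 0.1922]
tcp_rot: [0.853, 0.493, -0.149, 0.086]
contact_force: [0.4, -0.7, -1.3]
opening: 1.001
finger_force: 0.0
```

{"api": "carry_out", "payload": {
  "deltas": [-0.025, 0.001, 0.011, 0, 0.14, 0, -0.05, 0.001, 0.022, 0, 0.279, 0, -0.074, 0.002, 0.034, 0, 0.419, 0, -0.099, 0.002, 0.045, 0, 0.558, 0, -0.124, 0.003, 0.056, 0, 0.698, 0]
}}

```text
time: 18.38
eef_pos: [0.4731, -0.3849, 0.1817]
tcp_rot: [0.852, 0.493, 0.152, -0.088]
contact_force: [-0.1, -0.9, -0.3]
opening: 1.001
finger_force: 0.0
```

{"api": "carry_out", "payload": {
  "deltas": [-0.002, 0, 0.006, 0, 0.087, 0, -0.004, 0, 0.011, 0, 0.175, 0, -0.006, 0, 0.017, 0, 0.262, 0, -0.008, 0, 0.022, 0, 0.349, 0, -0.01, 0, 0.028, 0, 0.436, 0]
}}

```text
time: 19.0
eef_pos: [0.4734, -0.3842, 0.1512]
tcp_rot: [0.8, 0.462, 0.331, -0.193]
contact_force: [0.6, -0.6, -0.5]
opening: 1.0
finger_force: 0.0
```

{"api": "carry_out", "payload": {
  "deltas": [0, 0, 0, 0, 0, 0, 0, 0, 0, 0, 0, 0]
}}

```text
time: 19.25
eef_pos: [0.4734, -0.3842, 0.1513]
tcp_rot: [0.8, 0.463, 0.33, -0.192]
contact_force: [-1.0, -0.1, 0.2]
opening: 1.001
finger_force: 0.0
```

```bash
python3 - <<'E'
from plan import *
s,im,d=save('wrist','w3.png');P=cloud('wrist',d,s)
c=np.array([.521,-.297])
near=np.hypot(P[...,0]-c[0],P[...,1]-c[1])<.08
for lo,hi in[(.095,.11),(.03,.09),(.03,.11)]:
    m=near&(P[...,2]>lo)&(P[...,2]<hi);print(lo,m.sum(),cv2.minAreaRect((P[m][:,:2]*1000).astype(np.float32)),np.median(P[m],0))
print(s['eef_pos'],s['tcp_rot'])
s,im,d=save('top','t3.png');P=cloud('top',d)
near=np.hypot(P[...,0]-c[0],P[...,1]-c[1])<.08
m=near&(P[...,2]>.097)&(P[...,2]<.107);print('top',m.sum(),cv2.minAreaRect((P[m][:,:2]*1000).astype(np.float32)) if m.sum()>5 else 0)
E
```

```text
0.095 4655 ((520.2969970703125, -297.2666931152344), (35.538917541503906, 56.13937759399414), 60.94424819946289) [ 0.51920043 -0.29928464  0.10183666]
0.03 3091 ((511.9806823730469, -311.5869140625), (3.183544635772705, 55.987606048583984), 59.877193450927734) [ 0.51209797 -0.3117057   0.06440568]
0.03 8106 ((520.1932983398438, -297.30792236328125), (36.03656768798828, 56.13759994506836), 60.09039306640625) [ 0.51611723 -0.30522815  0.10085324]
[ 0.47344112 -0.38417337  0.15130952] [ 0.80037563  0.46251881  0.32971516 -0.19173709]
top 753 ((521.6775512695312, -299.23748779296875), (35.193885803222656, 56.987876892089844), 60.731502532958984)
```

View pics/w3.png

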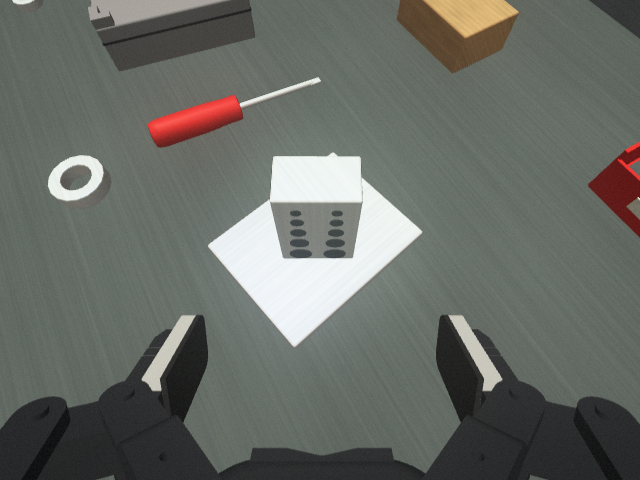

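The wrist view shows the gauge standing at (316,205) on the plate with its holes toward the gripper. I'm regripping it at 45°.

```bash
python3 - <<'E'
from plan import *
plan([((.5233,-.2921,.049),-30,-45)])
E
```

```text
[0.0, -0.001, 0.029, -0.0, 0.001, 0.0, 0.001, -0.001, 0.059, -0.001, 0.001, 0.0, 0.001, -0.002, 0.088, -0.001, 0.002, 0.0, 0.001, -0.002, 0.117, -0.002, 0.003, 0.0, 0.002, -0.003, 0.147, -0.002, 0.003, 0.0] err 0.000 jointfrac 0.12 dist 0.147 ang 0 [-0.96  0.49  1.83  0.73  1.3  -0.81]
```

{"api": "carry_out", "payload": {
  "deltas": [0, -0.001, 0.029, 0, 0.001, 0, 0.001, -0.001, 0.065, -0.001, 0.001, 0, 0.001, -0.002, 0.1, -0.001, 0.002, 0, 0.001, -0.002, 0.13, -0.002, 0.003, 0, 0.002, -0.003, 0.147, -0.002, 0.003, 0]
}}

```text
time: 19.98
eef_pos: [0.5231, -0.29, 0.0476]
tcp_rot: [0.8, 0.462, 0.331, -0.192]
contact_force: [-0.2, 0.1, -0.0]
opening: 1.0
finger_force: 0.0
```

{"api": "carry_out", "payload": {
  "deltas": [0, 0, 0, 0, 0, 0, 0, 0, 0, 0, 0, 0]
}}

```text
time: 20.23
eef_pos: [0.5231, -0.2927, 0.0491]
tcp_rot: [0.8, 0.462, 0.332, -0.191]
contact_force: [0.3, -0.7, 1.0]
opening: 1.0
finger_force: 0.0
```

{"api": "carry_out", "payload": {
  "deltas": [0, 0, 0, 0, 0, 0, 0, 0, 0, 0, 0, 0, 0, 0, 0, 0, 0, 0, 0, 0, 0, 0, 0, 0, 0, 0, 0, 0, 0, 0],
  "grip": 0,
  "grip_force": 80
}}

```text
time: 20.85
eef_pos: [0.5228, -0.2928, 0.049]
tcp_rot: [0.8, 0.461, 0.332, -0.191]
contact_force: [-3.0, -2.8, 5.8]
opening: 0.645
finger_force: 85.1
```

```bash
python3 - <<'E'
from plan import *
s=ctrl.get_state();p=s['eef_pos'];A=R.from_quat(s['tcp_rot'])
c=np.array([.5203,-.2973,.057]); rel=A.inv().apply(c-p); print(p,rel,s['opening'],s['contact_force'])
np.save('rel.npy',rel)
C=np.array([.521,-.297,.029])
def at(h,t,dx=0): return (C+[0,0,h]-rot(-30,t).apply([rel[0],0,rel[2]]),-30,t)
plan([at(.1,-45),at(.1,0),at(.07,45)]); print(at(0,45))
E
```

```text
[ 0.52282624 -0.29276893  0.04897383] [ 2.01250959e-03  8.74066576e-05 -9.34205831e-03] 0.6447891469643786 [-3.04977641 -2.80063415  5.84746764]
[0.01, 0.0, -0.01, 0.0, -0.0, -0.0, 0.021, 0.0, -0.02, 0.0, -0.0, -0.0, 0.031, 0.0, -0.03, 0.001, -0.0, -0.0, 0.041, 0.0, -0.04, 0.001, -0.0, -0.001, 0.051, 0.001, -0.05, 0.001, -0.001, -0.001] err 0.000 jointfrac 0.07 dist 0.072 ang 0 [-0.96  0.38  1.82  0.71  1.39 -0.73]
[-0.001, -0.0, -0.001, 0.0, -0.157, 0.0, -0.002, -0.0, -0.002, 0.0, -0.314, 0.0, -0.003, -0.0, -0.003, 0.0, -0.471, 0.0, -0.005, -0.0, -0.004, 0.0, -0.628, 0.0, -0.006, -0.0, -0.005, 0.0, -0.785, 0.0] err 0.000 jointfrac 0.44 dist 0.007 ang 45 [-0.69  0.24  1.85 -0.    1.05 -0.17]
[-0.001, -0.0, 0.005, 0.0, -0.157, -0.0, -0.002, -0.0, 0.01, 0.0, -0.314, -0.0, -0.003, -0.0, 0.016, 0.0, -0.471, -0.0, -0.004, -0.0, 0.021, 0.0, -0.628, -0.0, -0.005, -0.0, 0.026, 0.0, -0.785, -0.0] err 0.000 jointfrac 0.47 dist 0.026 ang 45 [-0.41  0.42  1.82 -0.86  1.18  0.58]
(array([ 0.51698555, -0.30395322,  0.02381723]), -30, 45)
```

{"api": "carry_out", "payload": {
  "deltas": [0.005, 0, -0.005, 0, 0, 0, 0.015, 0, -0.015, 0, 0, 0, 0.03, 0, -0.03, 0, 0, 0, 0.041, 0, -0.04, 0, 0, 0, 0.051, 0.001, -0.05, 0, 0, 0]
}}

```text
time: 21.48
eef_pos: [0.524, -0.2916, 0.1208]
tcp_rot: [0.8, 0.462, 0.332, -0.192]
contact_force: [1.1, -0.5, -4.0]
opening: 0.642
finger_force: 84.7
```

{"api": "carry_out", "payload": {
  "deltas": [-0.001, 0, -0.001, 0, -0.157, 0, -0.002, 0, -0.002, 0, -0.314, 0, -0.003, 0, -0.003, 0, -0.471, 0, -0.005, 0, -0.004, 0, -0.628, 0, -0.006, 0, -0.005, 0, -0.785, 0]
}}

```text
time: 22.1
eef_pos: [0.5199, -0.2979, 0.1198]
tcp_rot: [0.867, 0.499, -0.001, -0.0]
contact_force: [0.1, 0.3, -3.9]
opening: 0.64
finger_force: 84.9
```

{"api": "carry_out", "payload": {
  "deltas": [-0.001, 0, 0.005, 0, -0.157, 0, -0.002, 0, 0.01, 0, -0.314, 0, -0.003, 0, 0.016, 0, -0.471, 0, -0.004, 0, 0.021, 0, -0.628, 0, -0.005, 0, 0.026, 0, -0.785, 0]
}}

```text
time: 22.72
eef_pos: [0.5177, -0.3017, 0.0932]
tcp_rot: [0.801, 0.46, -0.332, 0.191]
contact_force: [0.3, -0.4, -3.8]
opening: 0.642
finger_force: 85.1
```

{"api": "carry_out", "payload": {
  "deltas": [0, 0, 0, 0, 0, 0, 0, 0, 0, 0, 0, 0]
}}

```text
time: 22.98
eef_pos: [0.5177, -0.3026, 0.0932]
tcp_rot: [0.801, 0.462, -0.33, 0.19]
contact_force: [-1.0, 0.0, -3.0]
opening: 0.643
finger_force: 85.2
```

```bash
python3 - <<'E'
from plan import *
s=ctrl.get_state();print(s['eef_pos'],s['contact_force'],(rot(-30,45).inv()*R.from_quat(s['tcp_rot'])).as_rotvec())
plan([((.517,-.304,.0318),-30,45)])
E
```

```text
[ 0.51769169 -0.30258315  0.09317747] [-1.02827731  0.03657672 -3.00760789] [0.00191428 0.00476629 0.00111639]
[0.008, 0.0, 0.009, -0.0, -0.001, -0.0, 0.017, 0.0, 0.018, -0.001, -0.002, -0.0, 0.025, 0.0, 0.027, -0.001, -0.003, -0.001, 0.034, 0.0, 0.036, -0.002, -0.004, -0.001, 0.042, 0.0, 0.045, -0.002, -0.005, -0.001] err 0.000 jointfrac 0.06 dist 0.061 ang 0 [-0.41  0.52  1.82 -0.9   1.12  0.66]
```

{"api": "carry_out", "payload": {
  "deltas": [0.01, 0, 0.011, 0, -0.001, 0, 0.02, 0, 0.022, 0, -0.002, 0, 0.03, 0, 0.032, 0, -0.003, 0, 0.038, 0, 0.041, 0, -0.005, 0, 0.042, 0, 0.045, -0.002, -0.005, -0.001]
}}

```text
time: 23.6
eef_pos: [0.5158, -0.304, 0.0296]
tcp_rot: [0.799, 0.463, -0.333, 0.191]
contact_force: [-0.9, -0.3, -3.7]
opening: 0.642
finger_force: 85.2
```

{"api": "carry_out", "payload": {
  "deltas": [0.0015, 0, 0.0015, 0, 0, 0, 0.003, 0, 0.003, 0, 0, 0, 0.004, 0, 0.004, 0, 0, 0, 0.004, 0, 0.004, 0, 0, 0]
}}

```text
time: 24.1
eef_pos: [0.5166, -0.3043, 0.0256]
tcp_rot: [0.799, 0.462, -0.332, 0.192]
contact_force: [-0.1, 0.8, -3.6]
opening: 0.644
finger_force: 85.2
```

{"api": "carry_out", "payload": {
  "deltas": [0.0006, 0, 0.0006, 0, 0, 0, 0.0012, 0, 0.0012, 0, 0, 0, 0.0012, 0, 0.0012, 0, 0, 0]
}}

```text
time: 24.48
eef_pos: [0.5166, -0.3044, 0.0246]
tcp_rot: [0.799, 0.462, -0.333, 0.192]
contact_force: [-1.1, 1.3, 1.6]
opening: 0.643
finger_force: 85.8
```

{"api": "carry_out", "payload": {
  "deltas": [0, 0, 0, 0, 0, 0, 0, 0, 0, 0, 0, 0, 0, 0, 0, 0, 0, 0],
  "grip": 100
}}

```text
time: 24.85
eef_pos: [0.5167, -0.3045, 0.0241]
tcp_rot: [0.799, 0.462, -0.333, 0.192]
contact_force: [-0.1, -0.0, 0.1]
opening: 1.001
finger_force: 0.0
```

```bash
python3 - <<'E'
from plan import *
s=ctrl.get_state();p=s['eef_pos'];A=R.from_quat(s['tcp_rot']);print(p,s['contact_force'])
b=p-A.apply([0,0,.12]); w=b+[0,0,.06]
plan([(b,-30,45),(w+[-.03,.05,.05],0,15),((.52,-.02,.22),40,0),((.5,.15,.2),88.5,0),((.5,.275,.16),88.5,0)])
E
```

```text
[ 0.51665829 -0.30452199  0.02410776] [-0.14265125 -0.01048753  0.07126732]
[0.0, -0.0, -0.024, 0.0, 0.001, 0.0, 0.0, -0.0, -0.048, 0.0, 0.001, 0.0, 0.0, -0.0, -0.072, 0.001, 0.002, 0.001, 0.0, -0.0, -0.096, 0.001, 0.003, 0.001, 0.0, -0.0, -0.12, 0.001, 0.003, 0.001] err 0.000 jointfrac 0.10 dist 0.120 ang 0 [-0.28  0.45  1.75 -0.79  1.29  0.62]
[-0.012, -0.01, -0.02, -0.053, 0.102, -0.092, -0.023, -0.02, -0.039, -0.106, 0.205, -0.183, -0.035, -0.031, -0.059, -0.159, 0.307, -0.275, -0.046, -0.041, -0.078, -0.212, 0.409, -0.367, -0.058, -0.051, -0.098, -0.265, 0.512, -0.459] err 0.000 jointfrac 0.52 dist 0.124 ang 42 [-0.4   0.01  1.92 -0.27  1.12 -0.3 ]
[0.031, -0.002, -0.009, -0.018, 0.05, -0.139, 0.062, -0.004, -0.017, -0.036, 0.1, -0.277, 0.093, -0.005, -0.026, -0.055, 0.15, -0.416, 0.124, -0.007, -0.034, -0.073, 0.201, -0.555, 0.155, -0.009, -0.043, -0.091, 0.251, -0.694] err 0.000 jointfrac 0.34 dist 0.161 ang 43 [-0.23 -0.05  1.96  0.    1.23 -0.93]
[0.029, 0.019, 0.004, 0.0, -0.0, -0.169, 0.057, 0.038, 0.008, 0.0, -0.0, -0.338, 0.086, 0.056, 0.012, 0.0, -0.0, -0.508, 0.114, 0.075, 0.016, 0.0, -0.0, -0.677, 0.143, 0.094, 0.02, 0.0, -0.0, -0.846] err 0.000 jointfrac 0.27 dist 0.172 ang 48 [ 0.1  -0.02  1.98  0.    1.19 -1.45]
[0.001, 0.025, 0.008, 0.0, -0.0, -0.0, 0.001, 0.05, 0.016, 0.0, -0.0, -0.0, 0.002, 0.075, 0.024, 0.0, -0.0, -0.0, 0.003, 0.1, 0.032, 0.0, -0.0, -0.0, 0.003, 0.125, 0.041, 0.0, -0.0, -0.0] err 0.000 jointfrac 0.14 dist 0.131 ang 0 [ 0.33  0.13  1.9   0.    1.11 -1.22]
```

{"api": "carry_out", "payload": {
  "deltas": [0, 0, -0.015, 0, 0, 0, 0, 0, -0.04, 0, 0, 0, 0, 0, -0.07, 0, 0, 0, 0, 0, -0.096, 0, 0, 0, 0, 0, -0.12, 0, 0, 0]
}}

```text
time: 25.48
eef_pos: [0.5603, -0.229, 0.1107]
tcp_rot: [0.799, 0.463, -0.332, 0.193]
contact_force: [0.7, -0.0, 0.8]
opening: 1.001
finger_force: 0.0
```

{"api": "carry_out", "payload": {
  "deltas": [-0.012, -0.01, -0.02, -0.053, 0.102, -0.092, -0.023, -0.02, -0.039, -0.106, 0.205, -0.183, -0.035, -0.031, -0.059, -0.159, 0.307, -0.275, -0.046, -0.041, -0.078, -0.212, 0.409, -0.367, -0.058, -0.051, -0.098, -0.265, 0.512, -0.459]
}}

```text
time: 26.1
eef_pos: [0.5291, -0.1789, 0.2207]
tcp_rot: [0.699, 0.704, -0.091, 0.092]
contact_force: [-0.8, -0.6, -0.1]
opening: 1.001
finger_force: 0.0
```

{"api": "carry_out", "payload": {
  "deltas": [0.031, -0.002, -0.009, -0.018, 0.05, -0.139, 0.062, -0.004, -0.017, -0.036, 0.1, -0.277, 0.093, -0.005, -0.026, -0.055, 0.15, -0.416, 0.124, -0.007, -0.034, -0.073, 0.201, -0.555, 0.155, -0.009, -0.043, -0.091, 0.251, -0.694]
}}

```text
time: 26.72
eef_pos: [0.5196, -0.0177, 0.2209]
tcp_rot: [0.419, 0.908, -0.0, -0.001]
contact_force: [0.3, 0.6, 1.2]
opening: 0.999
finger_force: 0.0
```

{"api": "carry_out", "payload": {
  "deltas": [0.029, 0.019, 0.004, 0, 0, -0.169, 0.057, 0.038, 0.008, 0, 0, -0.338, 0.086, 0.056, 0.012, 0, 0, -0.508, 0.114, 0.075, 0.016, 0, 0, -0.677, 0.143, 0.094, 0.02, 0, 0, -0.846]
}}

```text
time: 27.35
eef_pos: [0.4991, 0.1523, 0.2005]
tcp_rot: [0.009, 1.0, -0.001, -0.001]
contact_force: [0.3, 0.6, -0.4]
opening: 1.003
finger_force: 0.0
```

{"api": "carry_out", "payload": {
  "deltas": [0.001, 0.025, 0.008, 0, 0, 0, 0.001, 0.05, 0.016, 0, 0, 0, 0.002, 0.075, 0.024, 0, 0, 0, 0.003, 0.125, 0.041, 0, 0, 0, 0.003, 0.125, 0.041, 0, 0, 0]
}}

```text
time: 27.98
eef_pos: [0.4979, 0.2782, 0.1575]
tcp_rot: [0.01, 1.0, -0.001, -0.002]
contact_force: [1.2, 0.1, 0.4]
opening: 0.998
finger_force: 0.0
```

{"api": "carry_out", "payload": {
  "deltas": [0, 0, 0, 0, 0, 0, 0, 0, 0, 0, 0, 0]
}}

```text
time: 28.22
eef_pos: [0.4999, 0.2749, 0.1592]
tcp_rot: [0.013, 1.0, -0.001, -0.0]
contact_force: [-0.2, -0.2, 0.6]
opening: 1.0
finger_force: 0.0
```

```bash
python3 - <<'E'
from plan import *
s,im,d=save('wrist','w4.png');P=cloud('wrist',d,s);print(s['eef_pos'])
r=rect(P,.04,.06,[.35,.7,.15,.4]);print('up',r[:3])
s,im,d=save('side','s3.png');P=cloud('side',d)
r=rect(P,.038,.06,[.4,.65,-.4,-.2]);print('gauge side',r[:3])
m=(P[...,2]>.04)&(P[...,2]<.068)&(abs(P[...,1])<.08)&(P[...,0]>.4)&(P[...,0]<.62);print('low side',cv2.minAreaRect((P[m][:,:2]*1000).astype(np.float32)),m.sum())
s,im,d=save('top','t4.png');P=cloud('top',d)
m=(P[...,2]>.04)&(P[...,2]<.068)&(abs(P[...,1])<.08)&(P[...,0]>.4)&(P[...,0]<.62);print('low top',cv2.minAreaRect((P[m][:,:2]*1000).astype(np.float32)),m.sum())
r=rect(P,.038,.06,[.4,.65,-.4,-.2]);print('gauge top',r[:3])
cv2.imwrite('pics/t4c.png',cv2.resize(im[200:350,120:560,::-1],(800,273)))
E
```

```text
[0.49989942 0.27487997 0.15924354]
up (((499.4444580078125, 274.8686828613281), (60.167640686035156, 130.5269012451172), 88.69139099121094), np.float64(0.04816497738507497), 17189)
gauge side (((521.4791870117188, -295.18206787109375), (93.9328842163086, 57.74582290649414), 61.12043762207031), np.float64(0.04562122953350001), 711)
low side ((570.2507934570312, 3.1336326599121094), (76.67156982421875, 46.77690505981445), 82.59200286865234) 624
low top ((519.2297973632812, 5.7459869384765625), (79.9862060546875, 150.28445434570312), 80.38665771484375) 4044
gauge top (((523.1395874023438, -299.47613525390625), (90.24449157714844, 57.24028015136719), 60.06159591674805), np.float64(0.045856663151434884), 1743)
```

View pics/t4c.png

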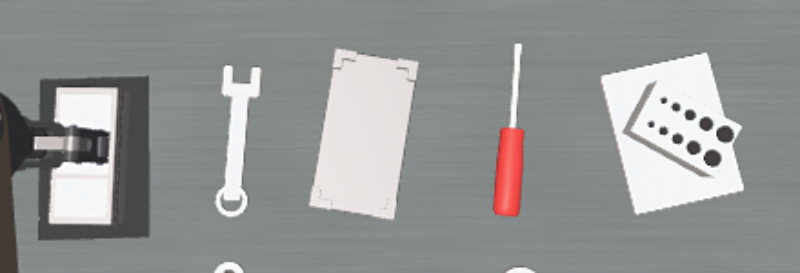

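The crop shows the gauge flat on the plate with its holes up, at (685,130), and the lower case's seat empty. I'm regripping the upper case.

{"api": "carry_out", "payload": {
  "deltas": [0, 0, 0.04, 0, 0, 0, 0, 0, 0.085, 0, 0, 0, 0, 0, 0.125, 0, 0, 0, 0, 0, 0.145, 0, 0, 0, 0, 0, 0.149, 0, 0, 0]
}}

```text
time: 29.0
eef_pos: [0.4988, 0.2746, 0.0084]
tcp_rot: [0.013, 1.0, -0.001, -0.002]
contact_force: [-0.4, -0.6, -1.1]
opening: 1.001
finger_force: 0.0
```

{"api": "carry_out", "payload": {
  "deltas": [0, 0, 0, 0, 0, 0, 0, 0, 0, 0, 0, 0, 0, 0, 0, 0, 0, 0, 0, 0, 0, 0, 0, 0, 0, 0, 0, 0, 0, 0],
  "grip": 0,
  "grip_force": 40
}}

```text
time: 29.62
eef_pos: [0.5008, 0.2754, 0.0113]
tcp_rot: [0.012, 1.0, -0.001, 0.001]
contact_force: [-1.0, -1.5, 7.0]
opening: 0.7
finger_force: 47.0
```

{"api": "carry_out", "payload": {
  "deltas": [0, 0, -0.01, 0, 0, 0, 0, 0, -0.03, 0, 0, 0, 0, 0, -0.07, 0, 0, 0, 0, 0, -0.11, 0, 0, 0, 0, 0, -0.14, 0, 0, 0]
}}

```text
time: 30.25
eef_pos: [0.4995, 0.2755, 0.1518]
tcp_rot: [0.012, 1.0, -0.0, -0.0]
contact_force: [-0.0, 0.8, -4.1]
opening: 0.699
finger_force: 46.0
```

{"api": "carry_out", "payload": {
  "deltas": [0, 0, 0, 0, 0, 0, 0, 0, 0, 0, 0, 0]
}}

```text
time: 30.5
eef_pos: [0.4982, 0.275, 0.1478]
tcp_rot: [0.012, 1.0, -0.001, -0.002]
contact_force: [0.1, 0.9, -6.1]
opening: 0.697
finger_force: 46.0
```

```bash
python3 - <<'E'
from plan import *
s,im,d=save('wrist','w5.png');P=cloud('wrist',d,s);print(s['eef_pos'],s['contact_force'],s['opening'])
r=rect(P,s['eef_pos'][2]+.02,s['eef_pos'][2]+.06,[.35,.7,.15,.4]);print('up',r[:3])
plan([((.505,.14,.16),85,0),((.5188,.007,.13),80.4,0)])
E
```

```text
[0.49823271 0.27499151 0.14781683] [ 0.08438066  0.85633292 -6.05483261] 0.6966914670247463
up (((482.9509582519531, 275.1883850097656), (124.82998657226562, 103.06256866455078), 89.17645263671875), np.float64(0.18492594438516888), 73860)
[-0.002, -0.027, -0.003, -0.001, -0.001, 0.012, -0.004, -0.054, -0.005, -0.001, -0.002, 0.025, -0.006, -0.081, -0.008, -0.002, -0.004, 0.037, -0.008, -0.108, -0.01, -0.003, -0.005, 0.05, -0.01, -0.135, -0.013, -0.003, -0.006, 0.062] err 0.000 jointfrac 0.15 dist 0.136 ang 4 [ 0.08  0.02  2.01 -0.    1.11 -1.41]
[-0.005, -0.026, 0.006, -0.0, 0.0, 0.016, -0.01, -0.052, 0.012, -0.0, 0.0, 0.032, -0.015, -0.079, 0.018, -0.0, 0.0, 0.048, -0.021, -0.105, 0.024, -0.0, 0.0, 0.064, -0.026, -0.131, 0.03, -0.0, 0.0, 0.081] err 0.000 jointfrac 0.15 dist 0.137 ang 5 [-0.18  0.05  2.04 -0.    1.05 -1.58]
```

{"api": "carry_out", "payload": {
  "deltas": [-0.002, -0.027, -0.003, 0, 0, 0.012, -0.004, -0.054, -0.005, 0, 0, 0.025, -0.006, -0.081, -0.008, 0, 0, 0.037, -0.008, -0.108, -0.01, 0, 0, 0.05, -0.01, -0.135, -0.013, 0, 0, 0.062]
}}

```text
time: 31.18
eef_pos: [0.5046, 0.1392, 0.16]
tcp_rot: [0.044, 0.999, -0.001, -0.003]
contact_force: [-0.1, 0.3, -5.1]
opening: 0.693
finger_force: 46.0
```

{"api": "carry_out", "payload": {
  "deltas": [-0.005, -0.026, 0.006, 0, 0, 0.016, -0.01, -0.052, 0.012, 0, 0, 0.032, -0.015, -0.079, 0.018, 0, 0, 0.048, -0.021, -0.105, 0.024, 0, 0, 0.064, -0.026, -0.131, 0.03, 0, 0, 0.081]
}}

```text
time: 31.8
eef_pos: [0.5192, 0.0067, 0.1302]
tcp_rot: [0.084, 0.996, -0.001, -0.003]
contact_force: [-0.1, 0.0, -5.1]
opening: 0.693
finger_force: 46.1
```

{"api": "carry_out", "payload": {
  "deltas": [0, 0, 0, 0, 0, 0, 0, 0, 0, 0, 0, 0, 0, 0, 0, 0, 0, 0, 0, 0, 0, 0, 0, 0]
}}

```text
time: 32.3
eef_pos: [0.5206, 0.008, 0.1328]
tcp_rot: [0.083, 0.997, -0.001, -0.001]
contact_force: [-0.2, 0.4, -4.8]
opening: 0.697
finger_force: 46.3
```

```bash
python3 - <<'E'
from plan import *
s,im,d=save('wrist','w6.png');P=cloud('wrist',d,s);z=s['eef_pos'][2];print(s['eef_pos'],s['contact_force'],R.from_quat(s['tcp_rot']).as_matrix().round(4).tolist())
A=R.from_quat(s['tcp_rot']); L=(P-s['eef_pos'])@A.as_matrix()*1000  # tool frame mm
np.save('L6.npy',L)
for z0 in (-55,-48,-44,-41,-38,-35): print(z0,((abs(L[...,2]-z0)<1.5)&(abs(L[...,1])<35)).sum())
for t in (.05,.06): 
    m=(abs(P[...,2]-t)<.003)&(abs(P[...,1])<.07)&(P[...,0]<.62)&(P[...,0]>.42);q=L[m];print(t,m.sum(),q.min(0).round(1),q.max(0).round(1))
E
```

```text
[0.52055958 0.00801895 0.13276754] [-0.21555445  0.39705682 -4.79388648] [[-0.9861, 0.1661, -0.0021], [0.1661, 0.9861, -0.0017], [0.0018, -0.002, -1.0]]
-55 386
-48 162
-44 519
-41 924
-38 42107
-35 15804
0.05 4046 [ 56.7 -39.5  79.9] [77.2 39.6 86. ]
0.06 1942 [ 58.9 -39.5  70.8] [77.  39.8 75.9]
```

View pics/w6.png

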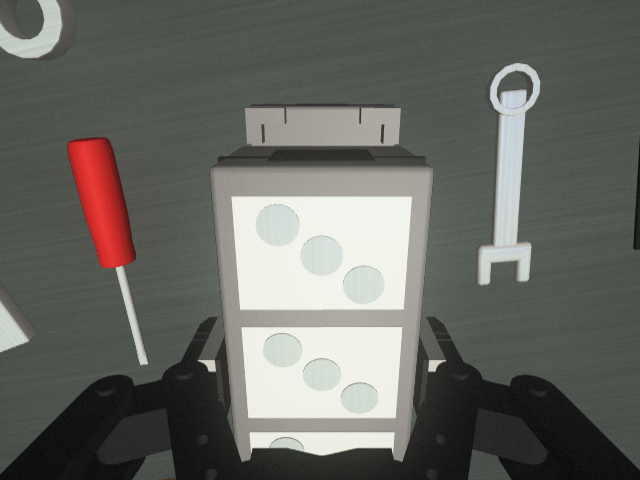

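```bash
python3 - <<'E'
import numpy as np
L=np.load('L6.npy')
m=(L[...,2]<-34)&(L[...,2]>-42)&(abs(L[...,1])<33)&(L[...,0]>-20)&(L[...,0]<72)
q=L[m];c,_,_,_=np.linalg.lstsq(np.c_[q[:,:2],np.ones(len(q))],q[:,2],rcond=None);print('plane',c,len(q))
m&=abs(L[...,2]-(L[...,:2]@c[:2]+c[2]))<1.5
def edges(m,name,zc=None):
    q=L[m]
    xs=[];ys=[]
    for b in np.arange(-28,28,4):
        t=q[(q[:,1]>b)&(q[:,1]<b+4)]
        if len(t): xs.append((b+2,t[:,0].max()))
    for b in np.arange(10,75,4):
        t=q[(q[:,0]>b)&(q[:,0]<b+4)]
        if len(t): ys.append((b+2,t[:,1].min(),t[:,1].max()))
    xs=np.array(xs);ys=np.array(ys);print(name,'front',np.median(xs[:,1]),'slope',np.polyfit(xs[:,0],xs[:,1],1)[0]);print(ys.round(1).tolist())
    print('mid y',np.median(ys[:,1:].mean(1)))
edges(m,'case')
ml=(abs(L[...,2]-82.8)<3.5)&(abs(L[...,1])<45)&(L[...,0]>50)&(L[...,0]<85); edges(ml,'low surf')
ml=(abs(L[...,2]-73)<3)&(abs(L[...,1])<45)&(L[...,0]>50)&(L[...,0]<85); edges(ml,'lugs')
E
```

```text
plane [ 4.59947337e-03 -7.43230653e-04 -3.70480920e+01] 53855
case front 66.15382299335423 slope 0.004075051430180189
[[12.0, -33.0, 33.0], [16.0, -29.8, 29.5], [20.0, -29.9, 29.4], [24.0, -29.8, 29.3], [28.0, -29.9, 29.4], [32.0, -29.8, 29.3], [36.0, -29.8, 29.4], [40.0, -29.9, 29.3], [44.0, -29.8, 29.4], [48.0, -30.0, 29.4], [52.0, -29.8, 29.4], [56.0, -29.8, 29.5], [60.0, -29.9, 29.5], [64.0, -29.9, 29.5], [68.0, -28.1, 27.6]]
mid y -0.2104358186129911
low surf front 77.19878138935418 slope 0.00019469143214332734
[[56.0, -39.5, 39.6], [60.0, -31.6, 31.8], [64.0, -31.5, 31.9], [68.0, -31.4, 31.9], [72.0, -19.3, 19.8], [76.0, -38.6, 39.3]]
mid y 0.21610426991240672
lugs front 76.76698437124503 slope -0.00827528558342804
[[60.0, -39.3, 39.8], [64.0, -39.4, 39.6], [68.0, -39.1, 39.7], [72.0, -39.5, 39.4], [76.0, -39.3, 39.8]]
mid y 0.2527329193666894
```

Wrist view: the case is held level over the lower one. The seat edge sits at rows 105-145, and the offsets are about 0.9 and 0.4 mm. I'm correcting these and lowering to just above the lugs.

{"api": "carry_out", "payload": {
  "deltas": [0, 0, 0.015, 0, 0, 0, 0.0008, 0.0004, 0.035, 0, 0, 0, 0.0008, 0.0004, 0.05, 0, 0, 0, 0.0008, 0.0004, 0.057, 0, 0, 0, 0.0008, 0.0004, 0.057, 0, 0, 0]
}}

```text
time: 32.98
eef_pos: [0.5195, 0.0078, 0.0751]
tcp_rot: [0.084, 0.996, -0.001, -0.002]
contact_force: [0.4, 0.2, -4.3]
opening: 0.695
finger_force: 46.2
```

{"api": "carry_out", "payload": {
  "deltas": [0, 0, 0, 0, 0, 0, 0, 0, 0, 0, 0, 0, 0, 0, 0, 0, 0, 0]
}}

```text
time: 33.35
eef_pos: [0.5202, 0.0077, 0.0763]
tcp_rot: [0.084, 0.996, -0.001, -0.0]
contact_force: [0.5, 0.2, -5.7]
opening: 0.697
finger_force: 46.2
```

```bash
cat > rel.py <<'E'
from h import *
import sys
def meas(tag):
    s,im,d=save('wrist',tag+'.png');P=cloud('wrist',d,s);p=s['eef_pos'];A=R.from_quat(s['tcp_rot']).as_matrix();L=(P-p)@A*1000
    print(p,s['contact_force'],s['opening'],'down',A[:,2].round(4))
    def e(m,n):
        q=L[m];xs=[];ys=[]
        for b in np.arange(-28,28,4):
            t=q[(q[:,1]>b)&(q[:,1]<b+4)]
            if len(t)>3: xs.append((b,t[:,0].max()))
        for b in np.arange(16,76,4):
            t=q[(q[:,0]>b)&(q[:,0]<b+4)]
            if len(t)>3: ys.append(np.r_[b,t[:,1].min(),t[:,1].max()])
        xs=np.array(xs);ys=np.array(ys)
        print(n,len(q),'front %.2f slope %.4f midy %.2f'%(np.median(xs[:,1]),np.polyfit(xs[:,0],xs[:,1],1)[0],np.median(ys[:,1:].mean(1))),'z %.1f'%np.median(q[:,2]), ys[::3].round(1).tolist())
    e((abs(L[...,2]+37)<2)&(abs(L[...,1])<33)&(L[...,0]>14)&(L[...,0]<72),'case')
    z=p[2]*1000
    for n,h in(('surf',50),('lugs',60)): e((abs(L[...,2]-(z-h))<3)&(abs(L[...,1])<45)&(L[...,0]>50)&(L[...,0]<85),n)
meas(sys.argv[1])
E
python3 rel.py w7
```

```text
[0.5201522  0.00770256 0.07630068] [ 0.50146657  0.18895387 -5.7369522 ] 0.6973565574466692 down [-0.0011 -0.002  -1.    ]
case 35985 front 66.26 slope 0.0033 midy -0.25 z -36.9 [[16.0, -30.0, 29.7], [28.0, -30.0, 29.5], [40.0, -30.0, 29.4], [52.0, -30.1, 29.5], [64.0, -29.8, 29.3]]
surf 4220 front 77.03 slope -0.0004 midy 0.41 z 26.6 [[60.0, -31.1, 31.8], [72.0, -19.2, 20.2]]
lugs 3192 front 76.69 slope -0.0022 midy 0.37 z 16.5 [[60.0, -39.0, 40.0], [72.0, -39.3, 40.0]]
```

{"api": "carry_out", "payload": {
  "deltas": [0.0006, 0.0006, 0, 0, 0, 0, 0.0006, 0.0006, 0.002, 0, 0, 0, 0.0006, 0.0006, 0.005, 0, 0, 0, 0.0006, 0.0006, 0.007, 0, 0, 0, 0.0006, 0.0006, 0.007, 0, 0, 0]
}}

```text
time: 34.02
eef_pos: [0.519, 0.0085, 0.0684]
tcp_rot: [0.084, 0.996, -0.001, -0.001]
contact_force: [-0.2, -0.4, -4.6]
opening: 0.693
finger_force: 46.2
```

```bash
python3 rel.py w8
```

```text
[0.51902882 0.00847126 0.0683694 ] [-0.18696958 -0.39925309 -4.5723729 ] 0.6931113757374199 down [-0.0029 -0.0017 -1.    ]
case 35989 front 66.20 slope 0.0033 midy -0.21 z -36.9 [[16.0, -30.0, 29.5], [28.0, -29.8, 29.6], [40.0, -30.0, 29.6], [52.0, -30.1, 29.6], [64.0, -29.5, 29.4]]
surf 3729 front 75.89 slope 0.0002 midy -0.16 z 18.8 [[64.0, -31.9, 31.4]]
lugs 3259 front 75.46 slope -0.0004 midy -0.23 z 8.7 [[56.0, -39.3, 39.3], [68.0, -39.9, 39.3]]
```

{"api": "carry_out", "payload": {
  "deltas": [-0.0003, 0, 0.002, 0, 0, 0, -0.0003, 0, 0.004, 0, 0, 0, -0.0003, 0, 0.006, 0, 0, 0, -0.0003, 0, 0.008, 0, 0, 0, -0.0003, 0, 0.008, 0, 0, 0]
}}

```text
time: 34.7
eef_pos: [0.5194, 0.0084, 0.0605]
tcp_rot: [0.084, 0.996, -0.001, -0.001]
contact_force: [0.4, -0.1, -4.8]
opening: 0.695
finger_force: 46.2
```

```bash
python3 rel.py w9
```

```text
[0.51935493 0.00840908 0.06047116] [ 0.43560201 -0.05533902 -4.76620256] 0.6945753452922749 down [-0.0027 -0.0017 -1.    ]
case 35986 front 66.20 slope -0.0005 midy -0.23 z -36.9 [[16.0, -30.0, 29.6], [28.0, -30.0, 29.6], [40.0, -30.0, 29.6], [52.0, -30.0, 29.5], [64.0, -29.8, 29.3]]
surf 3860 front 76.30 slope 0.0002 midy -0.23 z 10.9 [[64.0, -31.9, 31.5]]
lugs 4064 front 66.32 slope -0.0003 midy -0.23 z 0.8 [[56.0, -39.8, 39.4], [68.0, -40.0, 39.5]]
```

{"api": "carry_out", "payload": {
  "deltas": [0, 0, 0.001, 0, 0, 0, 0, 0, 0.002, 0, 0, 0, 0, 0, 0.0028, 0, 0, 0, 0, 0, 0.0028, 0, 0, 0]
}}

```text
time: 35.25
eef_pos: [0.5198, 0.0083, 0.0584]
tcp_rot: [0.084, 0.996, -0.001, -0.001]
contact_force: [-1.5, 0.4, -2.1]
opening: 0.698
finger_force: 46.7
```

{"api": "carry_out", "payload": {
  "deltas": [0, 0, 0.0006, 0, 0, 0, 0, 0, 0.0006, 0, 0, 0]
}}

```text
time: 35.5
eef_pos: [0.5198, 0.0083, 0.0583]
tcp_rot: [0.084, 0.996, -0.001, -0.001]
contact_force: [-4.9, -0.0, 6.4]
opening: 0.698
finger_force: 47.4
```

{"api": "carry_out", "payload": {
  "deltas": [0, 0, 0, 0, 0, 0, 0, 0, 0, 0, 0, 0, 0, 0, 0, 0, 0, 0],
  "grip": 100
}}

```text
time: 35.88
eef_pos: [0.5198, 0.0083, 0.0573]
tcp_rot: [0.084, 0.996, -0.001, -0.001]
contact_force: [0.1, -0.3, 0.8]
opening: 0.994
finger_force: 0.0
```

{"api": "carry_out", "payload": {
  "deltas": [0, 0, -0.02, 0, 0, 0, 0, 0, -0.05, 0, 0, 0, 0, 0, -0.09, 0, 0, 0, 0, 0, -0.13, 0, 0, 0, 0, 0, -0.15, 0, 0, 0]
}}

```text
time: 36.5
eef_pos: [0.5211, 0.0085, 0.2102]
tcp_rot: [0.084, 0.996, -0.001, 0.001]
contact_force: [0.3, -0.2, 0.1]
opening: 1.001
finger_force: 0.0
```

{"api": "carry_out", "payload": {
  "deltas": [0, 0, 0, 0, 0, 0, 0, 0, 0, 0, 0, 0]
}}

```text
time: 36.75
eef_pos: [0.5192, 0.0087, 0.2059]
tcp_rot: [0.084, 0.996, -0.001, -0.002]
contact_force: [-1.0, -0.6, 0.2]
opening: 0.998
finger_force: 0.0
```

```bash
python3 - <<'E'
from h import *
s,im,d=save('wrist','w10.png');P=cloud('wrist',d,s);print(s['eef_pos'],s['opening'])
r=rect(P,.088,.102,[.35,.7,-.15,.15]);print('up',r[:3]);q=r[3];print(np.linalg.lstsq(np.c_[q[:,:2],np.ones(len(q))],q[:,2],rcond=None)[0])
m=(P[...,2]>.045)&(P[...,2]<.066)&(abs(P[...,1])<.08)&(P[...,0]>.4)&(P[...,0]<.64);print('low',cv2.minAreaRect((P[m][:,:2]*1000).astype(np.float32)))
s,im,d=save('side','s9.png');P=cloud('side',d)
r=rect(P,.038,.06,[.4,.65,-.4,-.2]);print('gauge side',r[:3])
E
```

```text
[0.51918042 0.00874684 0.20593491] 0.9977029455308224
up (((518.5032348632812, 8.379253387451172), (60.09981155395508, 129.64517211914062), 80.46786499023438), np.float64(0.09518117876687479), 17102)
[ 0.00205484 -0.00070194  0.0941045 ]
low ((518.2339477539062, 8.301597595214844), (80.2022705078125, 149.41250610351562), 80.33580017089844)
gauge side (((561.3057861328125, -276.4317932128906), (9.31547737121582, 22.905324935913086), 6.122330665588379), np.float64(0.04493090319328635), 32)
```

View pics/s9.png

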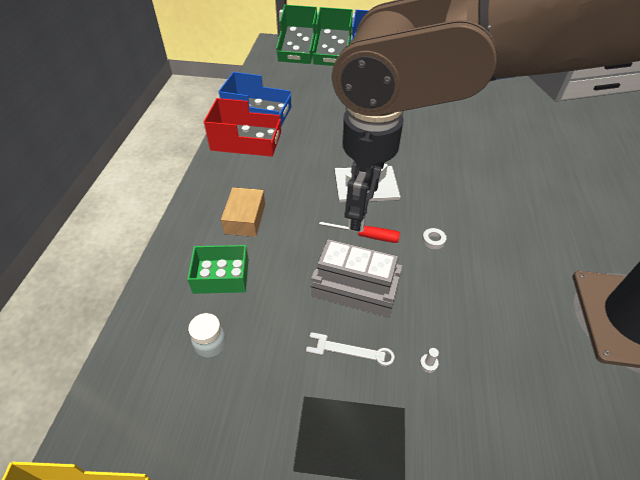

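The side view shows the upper case home on the lower one at (357,268), top height 95 mm, aligned within 0.3 mm. The bystanders are untouched and the arm is clear, so I'm handing in.

```bash
python3 -c "
from plant import ctrl
print(ctrl.sign_off())"
```

```text
the job is handed in; nothing more can be done
None
```

The job is handed in with no verdict returned: before hand-in the gauge measured flat, holes up, about 2 mm from the plate's centre, and the upper case home on the lower one within 0.3 mm, with nothing else seen to move.

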